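Set out and stack the cooling parts on two circuit boards

ROBOT

A 6-joint arm with a two-finger parallel gripper is mounted at the origin on the work surface. World frame = base frame: x ahead of the robot, y to its left, z up, the work surface at z = 0. Lengths are in m, angles in rad, forces in N, time in s.
With the tool pointing down it reaches from about 0.375 to 0.975 m from the base axis. Payload 3.8 kg.
Tool frame: the origin (TCP) lies at the very end of the fingers, on their centre line; the grasp point (between the pads) lies 19 mm behind it (bot.tcp_to_grasp is the z of the grasp point in the tool frame, in m); z points along the fingers, y is the direction in which the jaws open and shut (so a half turn about z gives the same grasp; the last joint's range is limited). The gripper opens to 85 mm and grips with 20 to 120 N. Pads are 22 mm wide; open, the fingers measure 114 mm over their backs; the gripper's body (76 mm by 85 mm) begins 54 mm behind the grasp point. The pads swing forward as they close: fully open they stand 13 mm farther back than shut.
Start: joints at [1.253, 0.264, 1.604, -0, 1.274, -0.037], TCP at [0.187, 0.649, 0.231] pointing down, gripper open.
Joint ranges: [-2.63, 2.63], [-0.94, 2.18], [0.31, 2.57], [-1.31, 4.45], [0, 2.66], [-2.55, 2.55]. Speed limits (rad/s): [2.57, 2.57, 3.14, 3.14, 3.14, 3.14].

INTERFACE

Orientations are given as a rotation vector (axis times angle).
In Python, from workcell import status, vision, job, bot gives the robot as it stands.
- The arm moves only by the tool apply_moves, never from a script. Its argument "deltas" is a list of rows, each a list of 7 numbers: the shift along the tool's x, y, z in m, then the turn, a rotation vector about the tool's x, y, z in rad, then the closure, from 0 (fully open) to 1 (shut). In form: [[x, y, z, rx, ry, rz, jaw], ...]. A call has 1 to 8 rows; each row is the pose to reach, as a shift and turn from the pose commanded when the call began, along the tool's axes at that moment; what a row does not reach only later rows make up. A row lasts 1/12 s, in which the tool goes at most 41.7 mm and 7.16 degrees, less where a joint would pass 70% of its speed; a pose out of reach is approached as far as the arm can. A call with a gripper value outside its range is refused whole. The fingers move at their own pace and stop on an object; "squeeze" is the grip in N (left out, the last holds). Time passes only in rows, so rows that repeat a pose let the fingers close. It gives the time, the measured TCP pose, the force and the opening at its end, in the units of the state.
- status.read_state(): the state, without advancing time (a new reading comes with each control period).
- vision.read_camera(name): name is "side" or "top"; returns the picture (384x512x3 uint8, red, green, blue); there is no depth.
- vision.get_calibration(name): a dict with "fov_y" (degrees; the focal length in pixels is half the picture's height over the tangent of half this angle, whatever the lens; pixels are square), "cx", "cy" (the principal point, pixels), "R" (3x3) and "t" (3): a world point X has camera coordinates R X + t. Camera axes: x right, y down, z forward; pixel columns grow to the right and rows downward; lengths in m; the calibration is good to about 2 mm. A picture is of the moment at which its call begins. get_calibration takes no time and is no camera call.
- job.finish_job(): hands the job in, once; it reports no verdict.
The state is a dict: "time": time; "q": joint angles; "joint_vel": joint speeds; "joint_torque": joint torques, N m; "tool_pos": TCP position; "tcp_rot": TCP orientation; "wrist_force": force on the tool from outside, world axes, zero at the start; "torque": the same for the moment, N m; "width": opening from 0.0 (shut) to 1.0 (fully open).
Only numpy, scipy, OpenCV 4.12 (cv2) and the standard library are available. Lean on these libraries where they do the work, as an engineer would, in place of code of your own. Each camera call takes 0.05 s, during which the arm holds its last target. There are 200 camera calls.

TASK

Two green circuit boards stand on the white strip. Seat the long finned heat sink level and centred on the metal processor of the large board, its fins running towards the edge with the metal ports, then set the fan squarely on top of that heat sink, and seat the small pin heat sink squarely on the chip of the small board. Stand the steel dish of screws on the strip midway between the two boards, and the closed paste jar upright on the strip's free end just beyond the small board, on the side away from the large board and on the strip's centre line.

Things in the scene. Friction and masses are not known exactly. Their poses are not given: they have to be found in the camera images.
- sink_center (a point): Finned heat sink, black, 64 mm long (its x, along which the eight straight fins run) x 48 mm wide (y) x 22 mm high, 140 g, solid enough to grip across its 48 mm width. Loose on the table. The point is its centre, half-way up (11 mm above its underside). Goes on the processor.
- pin_sink_center (a point): Small pin heat sink, black, 36 x 36 mm, 14 mm high, with a square grid of pins, 40 g. Loose on the table. The point is its centre, half-way up (7 mm). Goes on the small board's chip, any quarter turn.
- fan_center (a point): Cooling fan, black square frame 50 x 50 mm, 20 mm high, round rotor with a pale disc on its hub, 50 g. Loose on the table, lying flat. The point is its centre, half-way up (10 mm). Goes flat on top of the finned heat sink, any quarter turn.
- dish_center (a point): Round open steel dish with small screws fixed in it, 52 mm outside diameter, straight walls, 24 mm high, 80 g. Loose on the table. The point is its centre, half-way up (12 mm).
- jar_center (a point): Closed paste jar, white with grey cap, 37 mm diameter, 40 mm high, 70 g. Loose on the table, upright. The point is its centre, half-way up (20 mm).
- processor (a point): Centre of the top face of the processor, a 36 mm square metal lid in the middle of the large green board (120 x 120 mm, fixed). The face is 16 mm above the table, 4 mm above the board. x points away from the edge with the metal ports: ports (13 mm above the board) at x -59 to -43 mm, two memory slots (6 mm above the board) at x 41 to 57 mm; along y nothing is higher than the processor.
- chip (a point): Centre of the top face of the chip, a 28 mm square metal piece in the middle of the small green board (100 mm along x, 72 mm along y, fixed). The face is 15 mm above the table, 3 mm above the board. Ports (8 mm above the board) at x -50 to -36 mm, a black pin header (6 mm) at x 42 to 48 mm. The two boards can change places; each is turned a little.
- strip: White flat strip fixed on the table, 150 mm (its x) x 560 mm (its y) x 2 mm thick; origin at the centre of its underside, on the table. The board centres lie on its long centre line, 140 mm either side of its middle; the free ends are beyond them.
There are look-alikes about, which are no part of the job. Leave any pink look-alike of the part that bears dish_center alone. What is shaped like the part that bears sink_center but pink is not meant.

How it is judged:
By the outcome, as a careful person would: the job done as asked, in the order asked, and still so for the second after the job is handed in, with the robot touching nothing.
It also fails if it takes over 125 s, if anything falls off the work surface, if the arm or the gripper's body presses on something with over 40 N, if the wrist force passes 120 N, or if a joint passes its speed limit or range.

## Working session

There is one attempt and no reset: what is moved stays moved. The work goes in short steps, Python scripts to look and compute and a tool call to move; the robot and the scene stay as the last step left them, time stands still between calls to the robot, and variables do not carry over. Pictures are saved under pics/ and viewed, about 12 in all and at most 16, crops included, and the job is handed in when it is done.

Besides the shell and the picture viewer there is one more tool, called after ">>>" by a JSON object that holds its "fn" and its "kwargs". apply_moves: Moves the arm, as the interface text tells. Its arguments: {"type":"object","properties":{"deltas":{"type":"array","items":{"type":"array","items":{"type":"number"}}},"squeeze":{"type":"number"}},"required":["deltas"]}

```bash
ls; mkdir -p pics
python3 - <<'E'
from workcell import status, vision, job, bot
import cv2
for n in("top","side"):
    im=vision.read_camera(n); cv2.imwrite(f"pics/{n}0.png",im[:,:,::-1])
    c=vision.get_calibration(n); print(n,{k:(v.tolist() if hasattr(v,'tolist') else v) for k,v in c.items()})
print(status.read_state(), bot.tcp_to_grasp)
a=cv2.imread("pics/top0.png");b=cv2.imread("pics/side0.png")
cv2.imwrite("pics/t0.png",cv2.resize(a,(800,600),interpolation=cv2.INTER_CUBIC));cv2.imwrite("pics/s0.png",cv2.resize(b,(800,600),interpolation=cv2.INTER_CUBIC))
E
```

```text
pics
top {'fov_y': 42.95434668003731, 'cx': 260.32594972274944, 'cy': 186.66808124690607, 'R': [[0.01249279888551707, -0.999921450650642, -0.0010111897554657121], [-0.9970001794332891, -0.012379037275849297, -0.0764028902994667], [0.07638437134646875, 0.001962642310423886, -0.9970765145409686]], 't': [0.05569115628020903, 0.43348921248762773, 1.5043802012253202]}
side {'fov_y': 50.78361143786802, 'cx': 255.1679199401513, 'cy': 191.19864183622437, 'R': [[0.6410161155158272, -0.7675251895167325, -0.001850163858560177], [-0.5629579549836083, -0.4685259004170197, -0.6808537446170758], [0.5217055496826472, 0.4374797870710425, -0.7324170637926194]], 't': [-0.26335748006247095, 0.31406352826741746, 0.8675298236015544]}
{'time': 0.1, 'q': array([ 1.25311545e+00,  2.64687656e-01,  1.60525214e+00, -5.47802406e-06,
        1.27370891e+00, -3.68816637e-02]), 'joint_vel': array([ 0.00026721, -0.00111066, -0.00157117,  0.00066885, -0.00073482,
       -0.00066468]), 'joint_torque': array([ 6.59792804e-04, -5.16708219e+01, -3.68589807e+01, -9.66662355e-05,
        6.30727125e-03, -1.83795464e-05]), 'tool_pos': array([0.18684073, 0.6479288 , 0.23007196]), 'tcp_rot': array([-0.43957797, -3.11032471,  0.00318011]), 'wrist_force': array([-0.79144775, -1.50476577, -0.75030004]), 'torque': array([ 0.01141964,  0.05645606, -0.01320985]), 'width': 1.0010168931703032} -0.0187
```

View pics/t0.png

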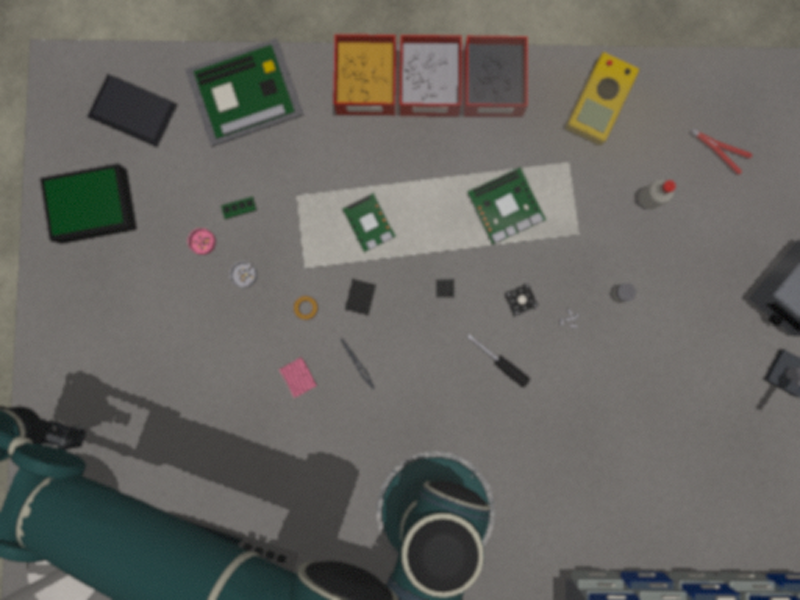

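View pics/s0.png

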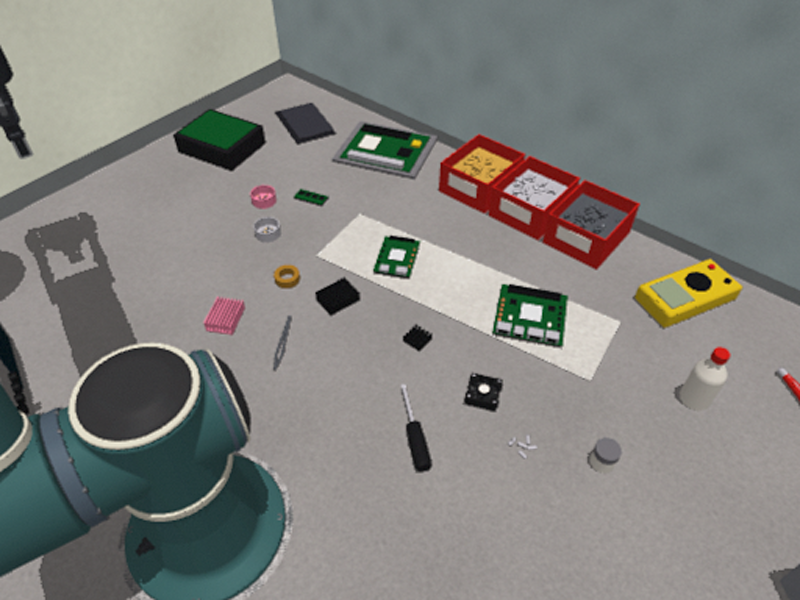

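Top view (800x600 scale): candidates are
- black finned sink (360,297), against its pink look-alike (298,377)
- pin sink (445,288)
- fan (521,300)
- steel dish (243,275), against the pink dish (202,241) and the orange ring (305,308)
- jar (624,292), against the bottle (655,193)
- large board on the strip (507,205) and small board (368,222), against the tray board (245,92)

I choose the black, steel and on-strip ones, and check them in one crop next.

Run:
```python
import cv2,numpy as np
a=cv2.imread("pics/top0.png");b=cv2.imread("pics/side0.png")
t=cv2.resize(a[100:210,120:420],(800,293),interpolation=cv2.INTER_CUBIC)
s=cv2.resize(b[130:310,150:420],(450,300),interpolation=cv2.INTER_CUBIC)
o=np.zeros((598,800,3),np.uint8);o[:293]=t;o[298:,:450]=s
o[298:,455:]=cv2.resize(b[150:222,200:283],(345,300),interpolation=cv2.INTER_CUBIC)
cv2.imwrite("pics/c1.png",o)
```

```text
(no output)
```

View pics/c1.png

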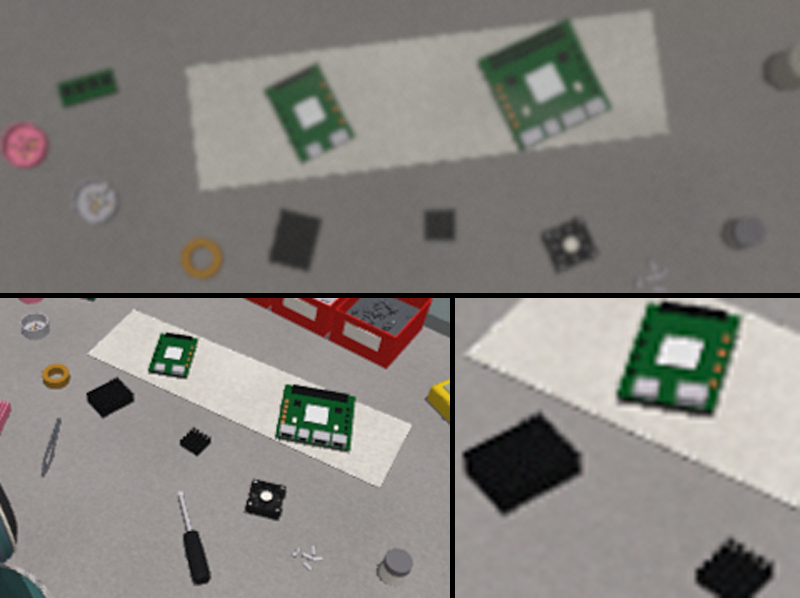

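Both crops confirm the choices. The black finned sink is at top px (231,190), the pin sink at (285,184), the fan at (333,192), the steel dish at (156,176) and the jar at (399,187). The boards' ports face the robot. Next, silhouette fits in both views.

```bash
cat > h.py <<'E'
import numpy as np,cv2
from scipy.optimize import minimize
from workcell import status,vision,job,bot
CAL={n:vision.get_calibration(n) for n in("top","side")}
SIG={"top":1.0,"side":0.4}
def proj(n,X):
    c=CAL[n];X=np.atleast_2d(X)@np.array(c["R"]).T+np.array(c["t"])
    f=192/np.tan(np.radians(c["fov_y"]/2))
    return X[:,:2]/X[:,2:]*f+[c["cx"],c["cy"]]
def plane(n,px,z):
    c=CAL[n];R=np.array(c["R"]);f=192/np.tan(np.radians(c["fov_y"]/2))
    o=-R.T@np.array(c["t"]);d=R.T@np.array([(px[0]-c["cx"])/f,(px[1]-c["cy"])/f,1])
    return (o+d*(z-o[2])/d[2])
def box(x0,x1,y0,y1,z0,z1):
    return np.array([[x,y,z] for x in(x0,x1) for y in(y0,y1) for z in(z0,z1)],float)/1000
def cyl(d,z0,z1):
    a=np.linspace(0,2*np.pi,40,endpoint=False)
    return np.array([[d/2*np.cos(t),d/2*np.sin(t),z] for t in a for z in(z0,z1)])/1000
def pose(P,x,y,yaw,z=0):
    c,s=np.cos(yaw),np.sin(yaw);return P@np.array([[c,-s,0],[s,c,0],[0,0,1]]).T+[x,y,z]
S=6
def rend(n,P,roi,sig=None):
    x0,y0,w,h=roi;p=cv2.convexHull(proj(n,P).astype(np.float32))[:,0]
    p=(p-[x0-.5,y0-.5])*S-.5
    m=np.zeros((h*S,w*S),np.uint8);cv2.fillConvexPoly(m,np.round(p*16).astype(np.int32),255,shift=4)
    m=cv2.resize(m,(w,h),interpolation=cv2.INTER_AREA).astype(float)/255
    return cv2.GaussianBlur(m,(0,0),sig or SIG[n])
def roi(n,P,pad=6):
    p=proj(n,P);a=np.floor(p.min(0)).astype(int)-pad;b=np.ceil(p.max(0)).astype(int)+pad
    a=np.maximum(a,0);b=np.minimum(b,[512,384]);return (a[0],a[1],b[0]-a[0],b[1]-a[1])
def fit(ims,shape,g,feat,free=3,ign=(),ext=None,pad=6):
    """fit pose (x,y,yaw[,z]) of convex shape so that feature f = a + b*render, least squares"""
    D={}
    for n in ims:
        r=roi(n,pose(ext if ext is not None else shape,*g),pad);x0,y0,w,h=r
        D[n]=(r,feat(ims[n][y0:y0+h,x0:x0+w].astype(float)))
    g=list(g)+[0]*(4-len(g))
    def cost(v):
        q=g.copy();q[:free]=[g[i]+v[i]*s for i,s in zip(range(free),(.005,.005,.1,.005))]
        e=0
        for n,(r,f) in D.items():
            m=rend(n,pose(shape,*q),r);wt=np.ones_like(m)
            for I in ign: wt*=1-rend(n,pose(I,*q),r)>.97
            k=wt>0;A=np.c_[m[k],np.ones(k.sum())];s,res,*_=np.linalg.lstsq(A,f[k],rcond=None)
            e+=((A@s-f[k])**2).sum()/((f[k]-f[k].mean())**2).sum()
        return e
    init=np.vstack([np.zeros(free)]+[2*np.eye(free)[i]-.7 for i in range(free)])
    o=min((minimize(cost,np.zeros(free),method="Nelder-Mead",options=dict(initial_simplex=init*k,xatol=.005,fatol=1e-6)) for k in(1,-.6)),key=lambda o:o.fun)
    q=g.copy();q[:free]=[g[i]+o.x[i]*s for i,s in zip(range(free),(.005,.005,.1,.005))]
    return np.array(q),o.fun
lum=lambda c:c.sum(2)/3
dark=lambda c:np.minimum(lum(c),75)
green=lambda c:np.clip(c[...,1]-c[...,0],0,40)
white=lambda c:np.clip(lum(c),0,200)
redish=lambda c:c[...,0]      # lid/strip: high red, board: low red
SINK=box(-32,32,-24,24,0,22);PIN=box(-18,18,-18,18,0,14);FAN=box(-25,25,-25,25,0,20)
DISH=cyl(52,0,24);JAR=cyl(37,0,40)
LID=box(-18,18,-18,18,16,16.1);CHIP=box(-14,14,-14,14,15,15.1)
BIG=box(-60,60,-60,60,2,12);SMALL=box(-50,50,-36,36,2,12)
BIGI=[box(-62,-40,-62,62,2,27),box(38,60,-60,60,2,20)];SMI=[box(-52,-34,-38,38,2,22),box(39,50,-36,36,2,20)]
STRIP=box(-75,75,-280,280,0,2)
def grab(k=1):
    return {n:np.mean([vision.read_camera(n).astype(np.float32) for _ in range(k)],0) for n in("top","side")}
def load(tag): return {n:cv2.imread(f"pics/{n}{tag}.png")[:,:,::-1] for n in("top","side")}
E
cat > m1.py <<'E'
from h import *
ims=load("0")
def T(u,v,z): return plane("top",(u*.64,v*.64),z)[:2]
def show(nm,shape,g,feat,**k):
    for vs in (("top","side"),("top",),("side",)):
        q,e=fit({n:ims[n] for n in vs},shape,g,feat,free=4 if len(vs)==2 else 3,**k)
        print(nm,vs,"xy mm",np.round(q[:2]*1000,1),"yaw",round(np.degrees(q[2]),1),"z",round(q[3]*1000,1),"err",round(e,3))
        if len(vs)==2: print("   z=0:",[(np.round(a[:2]*1000,1),round(np.degrees(a[2]),1),round(b,3)) for a,b in [fit(ims,shape,g,feat,**k)]])
for im in ims: print(im,[ims[im][int(p[1]),int(p[0])] for p in [proj(im,[*T(360,297,.02),.02])[0],proj(im,[*T(400,320,0),0])[0],proj(im,[*T(440,210,0),0])[0],proj(im,[*T(507,205,.016),.016])[0]]])
show("sink",SINK,(*T(360,297,.015),-.2),dark)
show("sink90",SINK,(*T(360,297,.015),-.2+1.57),dark)
show("pin",PIN,(*T(445,288,.01),0),dark)
show("fan",FAN,(*T(521,300,.015),.3),dark)
show("lid",LID,(*T(507,205,.016),.4),redish,pad=3)
show("chip",CHIP,(*T(368,222,.015),.4),redish,pad=3)
show("big",BIG,(*T(507,205,.016),.4),green,ign=BIGI+[box(-22,22,-22,22,12,16)])
show("small",SMALL,(*T(368,222,.015),.4),green,ign=SMI+[box(-17,17,-17,17,12,15)])
show("strip",STRIP,(*T(438,215,.0),.1),white,ign=[pose(box(-65,65,-65,65,0,28),0,-.14,.4),pose(box(-55,55,-40,40,0,22),0,.14,.4)])
E
python3 m1.py
```

```text
top [array([47, 46, 43], dtype=uint8), array([112, 110, 106], dtype=uint8), array([164, 161, 153], dtype=uint8), array([185, 185, 185], dtype=uint8)]
side [array([18, 18, 21], dtype=uint8), array([152, 146, 144], dtype=uint8), array([219, 215, 206], dtype=uint8), array([225, 225, 226], dtype=uint8)]
sink ('top', 'side') xy mm [422.8 155.3] yaw -14.1 z 1.5 err 0.235
   z=0: [(array([422.8, 155.9]), np.float64(-15.1), np.float64(0.241))]
sink ('top',) xy mm [422.3 155.1] yaw -13.6 z 0.0 err 0.128
sink ('side',) xy mm [423.7 156.8] yaw -17.2 z 0.0 err 0.099
sink90 ('top', 'side') xy mm [421.9 155.2] yaw 166.2 z 3.7 err 0.235
   z=0: [(array([420.3, 152.2]), np.float64(81.6), np.float64(0.797))]
sink90 ('top',) xy mm [420.8 150.5] yaw 83.1 z 0.0 err 0.415
sink90 ('side',) xy mm [419.6 152.7] yaw 82.4 z 0.0 err 0.375
pin ('top', 'side') xy mm [442.4 -13.7] yaw 0.3 z 1.0 err 0.396
   z=0: [(array([442.4, -14. ]), np.float64(-2.4), np.float64(0.403))]
pin ('top',) xy mm [442.3 -14.5] yaw -2.1 z 0.0 err 0.211
pin ('side',) xy mm [442.3 -13.9] yaw -2.9 z 0.0 err 0.185
fan ('top', 'side') xy m
[... 825 characters left out ...]
: [(array([ 606.5, -138.6]), np.float64(26.8), np.float64(0.421))]
big ('top',) xy mm [ 612.2 -138.3] yaw 20.7 z 0.0 err 0.225
big ('side',) xy mm [ 606.3 -138.1] yaw 26.6 z 0.0 err 0.177
small ('top', 'side') xy mm [577.3 146.6] yaw 26.2 z -8.7 err 0.33
   z=0: [(array([570.7, 141.5]), np.float64(23.8), np.float64(0.353))]
small ('top',) xy mm [569.5 140.4] yaw 26.9 z 0.0 err 0.186
small ('side',) xy mm [570.  141.5] yaw 25.2 z 0.0 err 0.16
strip ('top', 'side') xy mm [592.1   2.4] yaw 7.8 z 3.7 err 0.619
   z=0: [(array([591.9,  -2.5]), np.float64(7.5), np.float64(0.676))]
strip ('top',) xy mm [592.7   2.1] yaw 7.8 z 0.0 err 0.013
strip ('side',) xy mm [593.9  -4.2] yaw 7.2 z 0.0 err 0.632
```

```bash
cat >> h.py <<'E'
def edge_line(n,im,A,B,z,half=5):
    """sub-pixel line along predicted edge A-B (world xy) at height z -> two world points"""
    p,q=proj(n,[*A,z])[0],proj(n,[*B,z])[0];L=np.linalg.norm(q-p);d=(q-p)/L;nn=np.array([-d[1],d[0]])
    s=np.arange(.1*L,.9*L,.5);o=np.arange(-half,half+.01,.25)
    pts=p+s[:,None,None]*d+o[None,:,None]*nn
    g=lum(im.astype(np.float32)).astype(np.float32) if n!="x" else None
    v=cv2.remap(g,pts[...,0].astype(np.float32),pts[...,1].astype(np.float32),cv2.INTER_LINEAR)
    v=cv2.GaussianBlur(v,(9,5),0);gr=np.abs(np.gradient(v,axis=1));i=gr.argmax(1)
    e=o[i];k=np.ones(len(s),bool)
    for _ in range(4):
        c=np.polyfit(s[k],e[k],1);r=e-np.polyval(c,s);k=np.abs(r)<max(.5,1.5*np.median(np.abs(r)))
    f=lambda t:p+t*d+np.polyval(c,t)*nn
    return plane(n,f(0),z)[:2],plane(n,f(L),z)[:2],r[k].std(),k.mean()
def edges(ims,g,hx,hy,z,which=("x-","x+","y-","y+"),views=("top","side")):
    for n in views:
        for w in which:
            s=1 if w[1]=="+" else -1
            a,b=((-hx,s*hy),(hx,s*hy)) if w[0]=="y" else ((s*hx,-hy),(s*hx,hy))
            P=pose(np.array([[*a,0],[*b,0]])/1000,*g[:3])
            A,B,r,k=edge_line(n,ims[n],P[0,:2],P[1,:2],z)
            d=B-A;an=np.degrees(np.arctan2(d[1],d[0]))-(90 if w[0]=="x" else 0)
            off=pose(np.array([[*((A+B)/2-g[:2]),0]]),0,0,-g[2])[0]*1000
            print("  ",n,w,"yaw",round(an,1),"off",round(off[1 if w[0]=="y" else 0],1),"rms",round(r,2),"in",round(k,2))
E
python3 - <<'E'
from h import *
ims=load("0");r=np.radians
print("big");edges(ims,(.6107,-.1365,r(26.5)),60,60,.012,("y-","y+","x+"))
print("small");edges(ims,(.5736,.141,r(26)),50,36,.012,("y-","y+","x+"))
print("lid");edges(ims,(.6107,-.1365,r(26.5)),18,18,.016)
print("sink");edges(ims,(.4228,.1555,r(-15.)),32,24,.022)
print("fan");edges(ims,(.4212,-.166,r(24)),25,25,.020)
print("pin");edges(ims,(.4423,-.014,r(-2)),18,18,.014)
ab=lambda c:np.minimum(np.abs(lum(c)-np.median(lum(c)[[0,1,-1,-2]])),25)
for nm,sh,px,z in(("dish",DISH,(156,176),.012),("jar",JAR,(399.5,187),.03)):
    g=(*plane("top",px,z)[:2],0)
    for vs in(("top","side"),("top",),("side",)):
        q,e=fit({n:ims[n] for n in vs},sh,g,ab,free=2);print(nm,vs,np.round(q*1000,1),round(e,3))
        if len(vs)==2: G=q
    o=[]
    for n in ims:
        x0,y0,w,h=roi(n,pose(sh,*G),10);k=8
        v=cv2.resize(ims[n][y0:y0+h,x0:x0+w][:,:,::-1],None,fx=k,fy=k,interpolation=cv2.INTER_CUBIC)
        hp=cv2.convexHull(proj(n,pose(sh,*G)).astype(np.float32))[:,0]
        cv2.polylines(v,[np.int32((hp-[x0-.5,y0-.5])*k)],1,(0,0,255),1)
        c=np.zeros((300,400,3),np.uint8);v=v[:300,:400];c[:v.shape[0],:v.shape[1]]=v;o.append(c)
    globals()["row_"+nm]=np.hstack(o)
cv2.imwrite("pics/c2.png",np.vstack([row_dish,row_jar]))
E
```

```text
big
   top y- yaw 26.2 off -59.6 rms 0.18 in 1.0
   top y+ yaw 25.4 off 61.0 rms 0.16 in 1.0
   top x+ yaw 25.3 off 59.4 rms 0.13 in 1.0
   side y- yaw 25.6 off -59.2 rms 0.15 in 0.94
   side y+ yaw 26.1 off 60.6 rms 0.17 in 1.0
   side x+ yaw 25.3 off 64.4 rms 0.16 in 1.0
small
   top y- yaw 27.9 off -35.5 rms 0.14 in 1.0
   top y+ yaw 27.5 off 35.4 rms 0.1 in 1.0
   top x+ yaw 28.0 off 49.1 rms 0.07 in 1.0
   side y- yaw 27.1 off -35.5 rms 0.13 in 1.0
   side y+ yaw 27.5 off 36.4 rms 0.13 in 1.0
   side x+ yaw 24.7 off 55.6 rms 0.21 in 1.0
lid
   top x- yaw 26.5 off -18.0 rms 0.0 in 1.0
   top x+ yaw 28.6 off 19.5 rms 0.08 in 1.0
   top y- yaw 26.8 off -19.6 rms 0.05 in 1.0
   top y+ yaw 27.7 off 18.1 rms 0.07 in 1.0
   side x- yaw 22.8 off -17.8 rms 0.12 in 1.0
   side x+ yaw 26.6 off 20.7 rms 0.1 in 1.0
   side y- yaw 26.3 off -18.2 rms 0.17 in 1.0
   side y+ yaw 26.8 off 19.1 rms 0.12 in 1.0
sink
   top x- yaw -12.7 off -32.3 rms 0.15 in 1.0
   top x+ yaw -13.5 off 30.7 rms 0.07 in 1.0
   top y- yaw -12.9 off -25.5 rms 0.08 in 1.0
   top y+ yaw -13.8 off 22.8 rms 0.14 in 1.0
   
[... 507 characters left out ...]
  side y+ yaw 24.1 off 25.7 rms 0.18 in 1.0
pin
   top x- yaw 0.2 off -17.8 rms 0.09 in 1.0
   top x+ yaw 2.9 off 17.5 rms 0.07 in 1.0
   top y- yaw 0.4 off -17.9 rms 0.08 in 1.0
   top y+ yaw 1.0 off 17.8 rms 0.07 in 1.0
   side x- yaw 0.1 off -24.7 rms 0.11 in 1.0
   side x+ yaw 0.1 off 18.3 rms 0.16 in 0.8
   side y- yaw 2.0 off -23.4 rms 0.11 in 1.0
   side y+ yaw 1.8 off 17.3 rms 0.14 in 1.0
dish ('top', 'side') [464.5 389.7   0.    0. ] 0.489
dish ('top',) [463.5 387.9   0.    0. ] 0.246
dish ('side',) [465.2 391.1   0.    0. ] 0.223
jar ('top', 'side') [ 436.3 -365.7    0.     0. ] 0.371
jar ('top',) [ 436.1 -363.1    0.     0. ] 0.158
jar ('side',) [ 436.4 -367.2    0.     0. ] 0.165
```

View pics/c2.png

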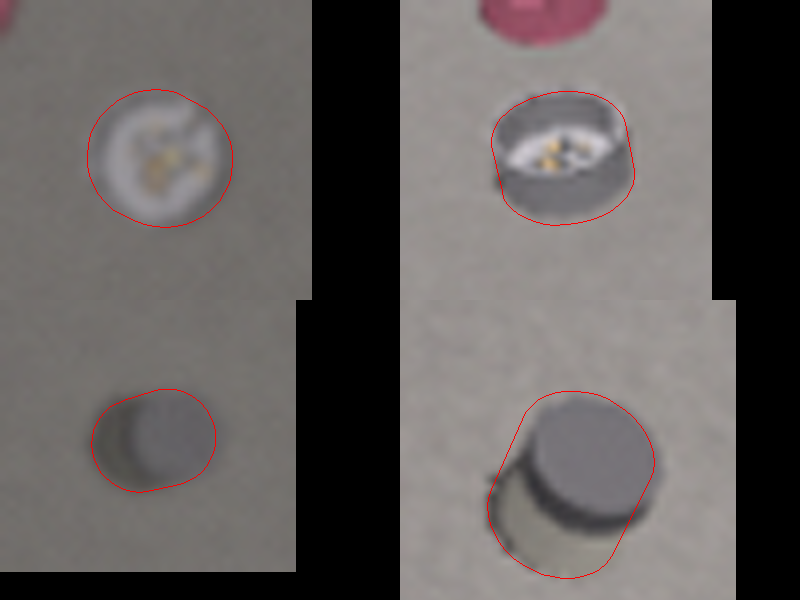

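Measured values (mm):

| Item | x, y | Yaw |
|---|---|---|
| Sink | 422.8, 155.7 | -13.6° |
| Pin sink | 442.3, -14 | 1° |
| Fan | 421.2, -166 | 24.2° |
| Dish | 464, 390 | – |
| Jar | 436, -366 | – |
| Processor | 610.9, -136.4 | 26° |
| Chip | 573.7, 141 | 27.5° |

- **Heights:** the two-view z residuals are 0–2.5 mm, which fits the stated heights.
- **Strip:** its centre is 592.2, 2.3 and its yaw 7.7°. The board centres sit ±140 mm from that, as they should.

Now the planner.

```bash
cat > go.py <<'E'
"""python3 go.py x y z(mm) jawdir(deg): delta row from the measured pose"""
import sys,numpy as np
from scipy.spatial.transform import Rotation as Ro
from workcell import status
def go(x,y,z,a,s=None):
    s=s or status.read_state();R=Ro.from_rotvec(s["tcp_rot"]);M=R.as_matrix()
    a=np.radians(a)
    c=[]
    for k in(0,np.pi):
        ty=np.array([np.cos(a+k),np.sin(a+k),0]);tz=np.array([0,0,-1.]);c.append(Ro.from_matrix(np.c_[np.cross(ty,tz),ty,tz]))
    T=min(c,key=lambda T:(R.inv()*T).magnitude())
    d=M.T@(np.array([x,y,z])/1000-s["tool_pos"]);r=(R.inv()*T).as_rotvec()
    print("t",round(s["time"],2),"pos",np.round(s["tool_pos"]*1000,1),"jawdir",round(np.degrees(np.arctan2(M[1,1],M[0,1])),2),"w",round(s["width"],3),"F",np.round(s["wrist_force"],1),"q1,q6",s["q"][[0,5]].round(2))
    print("delta",np.round(d,4).tolist(),np.round(r,4).tolist(),"rows>=",round(max(np.linalg.norm(d)/.0417,np.degrees(np.linalg.norm(r))/7.16),1))
if __name__=="__main__": go(*map(float,sys.argv[1:5]))
E
python3 go.py 422.8 155.7 90 76.4
```

```text
t 0.1 pos [186.8 647.9 230.1] jawdir 73.91 w 1.001 F [-0.8 -1.5 -0.8] q1,q6 [ 1.25 -0.04]
delta [-0.3631, -0.4073, 0.1409] [-0.0021, -0.0001, -0.0434] rows>= 13.5
```

>>> {"fn": "apply_moves", "kwargs": {"deltas": [[-0.363, -0.407, 0.1, -0.002, 0, -0.043, 0], [-0.363, -0.407, 0.1, -0.002, 0, -0.043, 0], [-0.363, -0.407, 0.1, -0.002, 0, -0.043, 0], [-0.363, -0.407, 0.1, -0.002, 0, -0.043, 0], [-0.363, -0.407, 0.1, -0.002, 0, -0.043, 0], [-0.363, -0.407, 0.1, -0.002, 0, -0.043, 0], [-0.363, -0.407, 0.1, -0.002, 0, -0.043, 0], [-0.363, -0.407, 0.1, -0.002, 0, -0.043, 0]], "squeeze": 30}}

```text
time: 0.77
tool_pos: [0.329, 0.3509, 0.1705]
tcp_rot: [0.372, 3.119, 0.002]
wrist_force: [0.6, -0.7, 0.6]
width: 0.998
```

```bash
python3 go.py 422.8 155.7 90 76.4
```

```text
t 0.77 pos [329.  350.9 170.5] jawdir 76.41 w 0.998 F [ 0.6 -0.7  0.6] q1,q6 [ 0.77 -0.57]
delta [-0.137, -0.1678, 0.0802] [0.0016, -0.0001, 0.0002] rows>= 5.5
```

>>> {"fn": "apply_moves", "kwargs": {"deltas": [[-0.135, -0.165, 0.08, 0, 0, 0, 0], [-0.135, -0.165, 0.08, 0, 0, 0, 0], [-0.135, -0.165, 0.08, 0, 0, 0, 0], [-0.135, -0.165, 0.08, 0, 0, 0, 0], [-0.135, -0.165, 0.08, 0, 0, 0, 0], [-0.135, -0.165, 0.08, 0, 0, 0, 0], [-0.135, -0.165, 0.08, 0, 0, 0, 0], [-0.135, -0.165, 0.08, 0, 0, 0, 0]]}}

```text
time: 1.43
tool_pos: [0.4208, 0.16, 0.0901]
tcp_rot: [-0.377, -3.117, -0.002]
wrist_force: [-0.5, -0.2, -0.4]
width: 1.005
```

```bash
python3 go.py 422.8 155.7 2 76.4
python3 - <<'E'
from h import *
i=vision.read_camera("side");p=proj("side",[.4228,.1557,.06])[0].astype(int)
cv2.imwrite("pics/c3.png",cv2.resize(i[p[1]-60:p[1]+45,p[0]-70:p[0]+70,::-1],(800,600),interpolation=cv2.INTER_CUBIC))
E
```

```text
t 1.43 pos [420.8 160.   90.1] jawdir 76.19 w 1.005 F [-0.5 -0.2 -0.4] q1,q6 [ 0.31 -1.02]
delta [-0.0031, -0.0038, 0.0881] [0.0013, -0.0019, -0.0036] rows>= 2.1
```

View pics/c3.png

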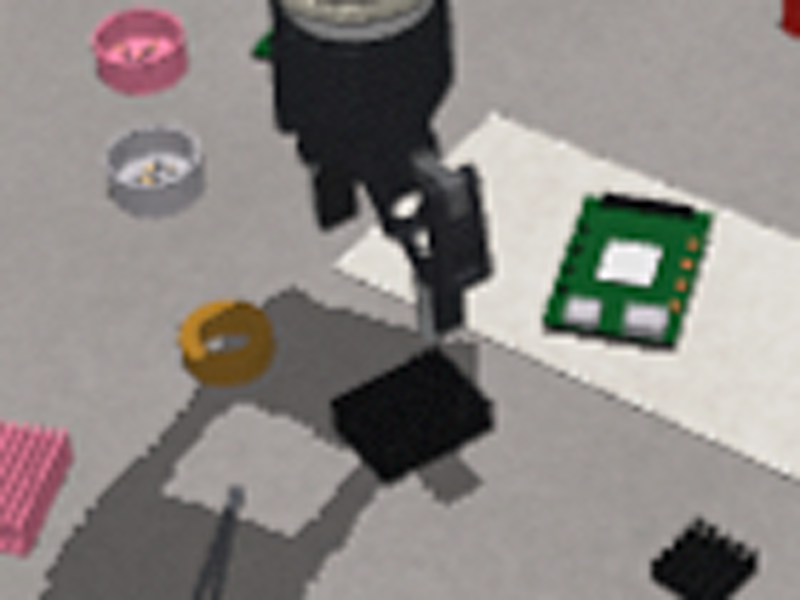

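The gripper stands above the black sink (crop px 415,415), with the jaws across its width. Descending.

>>> {"fn": "apply_moves", "kwargs": {"deltas": [[-0.003, -0.004, 0.04, 0.001, -0.002, -0.004, 0], [-0.003, -0.004, 0.07, 0.001, -0.002, -0.004, 0], [-0.003, -0.004, 0.086, 0.001, -0.002, -0.004, 0], [-0.003, -0.004, 0.086, 0.001, -0.002, -0.004, 0], [-0.003, -0.004, 0.086, 0.001, -0.002, -0.004, 0]]}}

```text
time: 1.9
tool_pos: [0.4224, 0.1576, 0.0046]
tcp_rot: [0.363, 3.12, 0.0]
wrist_force: [0.6, 0.5, 1.6]
width: 0.999
```

```bash
python3 go.py 422.8 155.7 2 76.4
```

```text
t 1.9 pos [422.4 157.6   4.6] jawdir 76.71 w 0.999 F [0.6 0.5 1.6] q1,q6 [ 0.3  -1.04]
delta [-0.0008, -0.0017, 0.0026] [0.0003, 0.0005, 0.0055] rows>= 0.1
```

>>> {"fn": "apply_moves", "kwargs": {"deltas": [[-0.001, -0.0015, 0.002, 0, 0, 0.004, 0], [-0.001, -0.0015, 0.002, 0, 0, 0.004, 0.3], [-0.001, -0.0015, 0.002, 0, 0, 0.004, 1], [-0.001, -0.0015, 0.002, 0, 0, 0.004, 1], [-0.001, -0.0015, 0.002, 0, 0, 0.004, 1], [-0.001, -0.0015, 0.002, 0, 0, 0.004, 1], [-0.001, -0.0015, 0.002, 0, 0, 0.004, 1], [-0.001, -0.0015, 0.002, 0, 0, 0.004, 1]]}}

```text
time: 2.57
tool_pos: [0.425, 0.1552, 0.0041]
tcp_rot: [0.372, 3.115, 0.003]
wrist_force: [-0.5, 0.8, 7.7]
width: 0.553
```

```bash
python3 go.py 422.8 155.7 2 76.4
```

```text
t 2.57 pos [425.  155.2   4.1] jawdir 76.37 w 0.553 F [-0.5  0.8  7.7] q1,q6 [ 0.3  -1.04]
delta [0.0023, -0.0, 0.0021] [0.0022, 0.0037, -0.0006] rows>= 0.1
```

>>> {"fn": "apply_moves", "kwargs": {"deltas": [[0, 0, -0.02, 0, 0, 0, 1], [0, 0, -0.06, 0, 0, 0, 1], [0, 0, -0.1, 0, 0, 0, 1], [0, 0, -0.1, 0, 0, 0, 1], [0, 0, -0.1, 0, 0, 0, 1]]}}

```text
time: 2.98
tool_pos: [0.4263, 0.1555, 0.1058]
tcp_rot: [0.372, 3.111, 0.006]
wrist_force: [-0.3, -0.6, -2.7]
width: 0.552
```

```bash
python3 go.py 610.9 -136.4 102 116
python3 - <<'E'
from h import *
i=grab();s=status.read_state();p=s["tool_pos"];print(p)
for n in i: cv2.imwrite(f"pics/{n}4.png",i[n][:,:,::-1])
c=[]
for n in i:
    q=proj(n,p)[0].astype(int);c.append(cv2.resize(i[n][q[1]-40:q[1]+35,q[0]-25:q[0]+25,::-1],(400,600),interpolation=cv2.INTER_CUBIC))
cv2.imwrite("pics/c4.png",np.hstack(c))
E
```

```text
t 2.98 pos [426.3 155.5 105.8] jawdir 76.36 w 0.552 F [-0.3 -0.6 -2.7] q1,q6 [ 0.3  -1.04]
delta [-0.2482, -0.2402, 0.0047] [0.0016, 0.0094, -0.6918] rows>= 8.3
[0.42283959 0.15447433 0.10205676][ WARN:0@4.922] global loadsave.cpp:1063 imwrite_ Unsupported depth image for selected encoder is fallbacked to CV_8U.
```

View pics/c4.png

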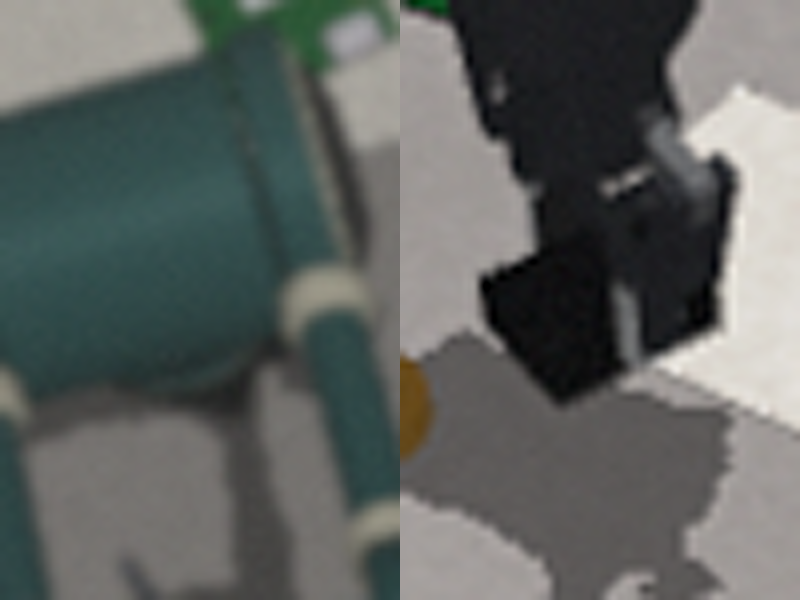

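The sink is held level in the side view (crop px 570,330). Carrying it to the processor.

>>> {"fn": "apply_moves", "kwargs": {"deltas": [[-0.248, -0.24, 0, 0, 0, -0.692, 1], [-0.248, -0.24, 0, 0, 0, -0.692, 1], [-0.248, -0.24, 0, 0, 0, -0.692, 1], [-0.248, -0.24, 0, 0, 0, -0.692, 1], [-0.248, -0.24, 0, 0, 0, -0.692, 1], [-0.248, -0.24, 0, 0, 0, -0.692, 1], [-0.248, -0.24, 0, 0, 0, -0.692, 1], [-0.248, -0.24, 0, 0, 0, -0.692, 1]]}}

```text
time: 3.75
tool_pos: [0.5892, -0.1105, 0.0996]
tcp_rot: [0.707, -3.058, -0.004]
wrist_force: [0.2, 0.9, -1.9]
width: 0.558
```

>>> {"fn": "apply_moves", "kwargs": {"deltas": [[0, 0, 0, 0, 0, 0, 1], [0, 0, 0, 0, 0, 0, 1], [0, 0, 0, 0, 0, 0, 1], [0, 0, 0, 0, 0, 0, 1], [0, 0, 0, 0, 0, 0, 1], [0, 0, 0, 0, 0, 0, 1]]}}

```text
time: 4.25
tool_pos: [0.5899, -0.1077, 0.1027]
tcp_rot: [-0.709, 3.059, 0.001]
wrist_force: [0.8, -0.2, -0.9]
width: 0.552
```

```bash
python3 go.py 610.9 -136.4 30 116
```

```text
t 4.25 pos [ 589.9 -107.7  102.7] jawdir 116.11 w 0.552 F [ 0.8 -0.2 -0.9] q1,q6 [-0.22 -2.25]
delta [-0.0061, -0.035, 0.0727] [0.0002, 0.0015, 0.002] rows>= 1.9
```

>>> {"fn": "apply_moves", "kwargs": {"deltas": [[-0.006, -0.035, 0, 0, 0.001, 0.002, 1], [-0.006, -0.035, 0.03, 0, 0.001, 0.002, 1], [-0.006, -0.035, 0.06, 0, 0.001, 0.002, 1], [-0.006, -0.035, 0.06, 0, 0.001, 0.002, 1], [-0.006, -0.035, 0.06, 0, 0.001, 0.002, 1], [-0.006, -0.035, 0.06, 0, 0.001, 0.002, 1], [-0.006, -0.035, 0.06, 0, 0.001, 0.002, 1]]}}

```text
time: 4.83
tool_pos: [0.6132, -0.1377, 0.0454]
tcp_rot: [-0.704, 3.057, -0.003]
wrist_force: [1.4, -0.4, -1.6]
width: 0.552
```

```bash
python3 go.py 610.9 -136.4 24 116
python3 - <<'E'
from h import *
for k in range(4):
    i=vision.read_camera("side");s=status.read_state();print(np.round(s["tool_pos"]*1000,1),np.round(s["wrist_force"],1),s["tcp_rot"].round(4))
cv2.imwrite("pics/side5.png",i[:,:,::-1])
q=proj("side",[.611,-.136,.03])[0].astype(int);g=(.6109,-.1364,np.radians(26),.024)
v=i[q[1]-38:q[1]+37,q[0]-50:q[0]+50,::-1].copy();v=cv2.resize(v,(800,600),interpolation=cv2.INTER_CUBIC)
f=lambda P:np.int32((proj("side",P)-[q[0]-50-.5,q[1]-38-.5])*8)
cv2.polylines(v,[cv2.convexHull(f(pose(SINK,*g)))],1,(0,0,255),1)
cv2.polylines(v,[cv2.convexHull(f(pose(BIG,*g[:3])))],1,(0,255,255),1)
cv2.imwrite("pics/c5.png",v)
E
```

```text
t 4.83 pos [ 613.2 -137.7   45.4] jawdir 115.95 w 0.552 F [ 1.4 -0.4 -1.6] q1,q6 [-0.26 -2.28]
delta [0.0016, 0.0023, 0.0214] [-0.0028, 0.0039, -0.0008] rows>= 0.5
[ 613.4 -137.9   45.6] [ 0.2 -1.1 -1.6] [-0.7041  3.0567 -0.0034]
[ 613.3 -138.    45.5] [ 0.4  0.1 -1.9] [-0.7039  3.0568 -0.0032]
[ 613.1 -138.    45.3] [ 1.   0.5 -0.8] [-7.0390e-01  3.0573e+00 -2.9000e-03]
[ 612.8 -138.    44.9] [ 0.1  0.9 -2. ] [-7.0380e-01  3.0579e+00 -2.4000e-03]
```

View pics/c5.png

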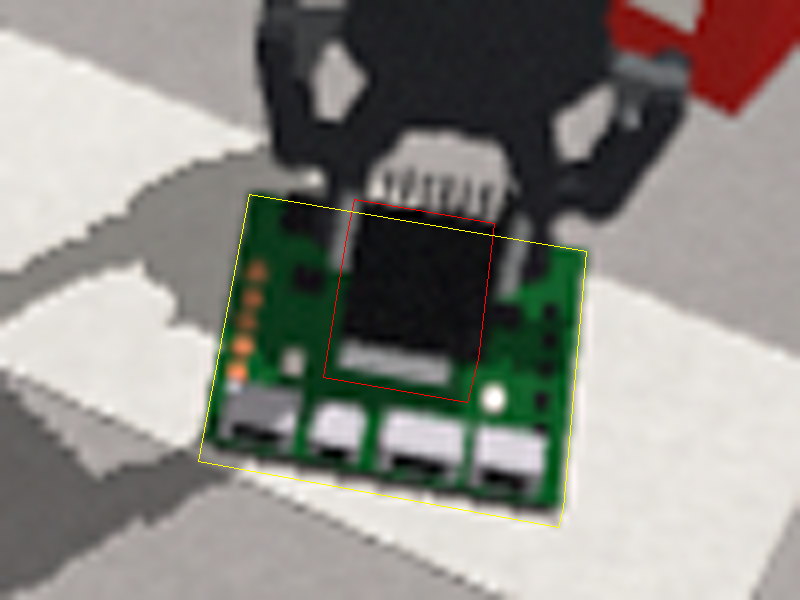

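>>> {"fn": "apply_moves", "kwargs": {"deltas": [[0.001, 0.002, 0.01, -0.002, 0.003, 0, 1], [0.001, 0.002, 0.02, -0.002, 0.003, 0, 1], [0.001, 0.002, 0.022, -0.002, 0.003, 0, 1], [0.001, 0.002, 0.022, -0.002, 0.003, 0, 1], [0.001, 0.002, 0.022, -0.002, 0.003, 0, 1], [0.001, 0.002, 0.022, -0.002, 0.003, 0, 1]]}}

```text
time: 5.53
tool_pos: [0.6093, -0.1364, 0.0202]
tcp_rot: [0.704, -3.058, -0.003]
wrist_force: [-0.1, -0.4, -1.5]
width: 0.551
```

```bash
python3 go.py 610.9 -136.4 19 116
```

```text
t 5.53 pos [ 609.3 -136.4   20.2] jawdir 115.91 w 0.551 F [-0.1 -0.4 -1.5] q1,q6 [-0.26 -2.28]
delta [-0.0014, -0.0008, 0.0012] [0.0024, -0.0029, -0.0016] rows>= 0.0
```

>>> {"fn": "apply_moves", "kwargs": {"deltas": [[-0.0005, 0, 0.001, 0, 0, 0, 1], [-0.0005, 0, 0.001, 0, 0, 0, 1], [-0.0005, 0, 0.002, 0, 0, 0, 1], [-0.0005, 0, 0.002, 0, 0, 0, 1], [-0.0005, 0, 0.002, 0, 0, 0, 1]]}}

```text
time: 5.95
tool_pos: [0.6104, -0.1363, 0.02]
tcp_rot: [0.704, -3.059, -0.002]
wrist_force: [-3.0, 0.0, 6.2]
width: 0.552
```

Run:
```python
from h import *
I=[]
for k in range(4):
    I.append(vision.read_camera("side"));s=status.read_state();print(np.round(s["tool_pos"]*1000,1),np.round(s["wrist_force"],1))
i=np.mean(I,0).astype(np.uint8)
cv2.imwrite("pics/side6.png",i[:,:,::-1])
q=proj("side",[.611,-.136,.03])[0].astype(int);g=(.6109,-.1364,np.radians(26),.016)
v=i[q[1]-38:q[1]+37,q[0]-50:q[0]+50,::-1].copy();v=cv2.resize(v,(800,600),interpolation=cv2.INTER_CUBIC)
f=lambda P:np.int32((proj("side",P)-[q[0]-50-.5,q[1]-38-.5])*8)
cv2.polylines(v,[cv2.convexHull(f(pose(SINK,*g)))],1,(0,0,255),1)
cv2.imwrite("pics/c6.png",v)
```

```text
[ 610.4 -136.3   20. ] [-3.9  0.1  6.1]
[ 610.4 -136.3   20. ] [-4.1  0.4  6.2]
[ 610.4 -136.3   20. ] [-3.5  0.9  6.3]
[ 610.4 -136.3   20. ] [-3.3  0.2  5.3]
```

View pics/c6.png

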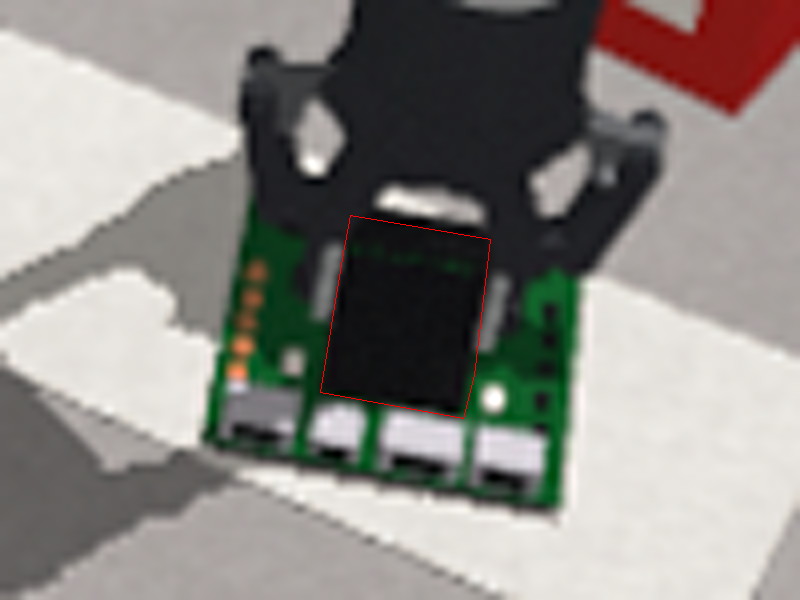

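The sink is seated: 6 N of contact, and the sink (crop px 405,315) matches the target outline. Releasing.

>>> {"fn": "apply_moves", "kwargs": {"deltas": [[0, 0, -0.001, 0, 0, 0, 0.25], [0, 0, -0.001, 0, 0, 0, 0.25], [0, 0, -0.001, 0, 0, 0, 0.25], [0, 0, -0.03, 0, 0, 0, 0.25], [0, 0, -0.07, 0, 0, 0, 0.25], [0, 0, -0.1, 0, 0, 0, 0.1], [0, 0, -0.1, 0, 0, 0, 0]]}}

```text
time: 6.73
tool_pos: [0.616, -0.1377, 0.1272]
tcp_rot: [-0.702, 3.052, -0.008]
wrist_force: [1.1, -0.2, 0.9]
width: 0.988
```

```bash
python3 go.py 421.2 -166 110 114.2
```

```text
t 6.73 pos [ 616.  -137.7  127.2] jawdir 115.91 w 0.988 F [ 1.1 -0.2  0.9] q1,q6 [-0.26 -2.28]
delta [0.1877, 0.0598, 0.0152] [-0.0072, 0.0085, 0.0299] rows>= 4.7
```

>>> {"fn": "apply_moves", "kwargs": {"deltas": [[0.184, 0.057, 0.01, 0, 0, 0.03, 0], [0.184, 0.057, 0.01, 0, 0, 0.03, 0], [0.184, 0.057, 0.01, 0, 0, 0.03, 0], [0.184, 0.057, 0.01, 0, 0, 0.03, 0], [0.184, 0.057, 0.01, 0, 0, 0.03, 0], [0.184, 0.057, 0.01, 0, 0, 0.03, 0], [0.184, 0.057, 0.01, 0, 0, 0.03, 0], [0.184, 0.057, 0.01, 0, 0, 0.03, 0]]}}

```text
time: 7.4
tool_pos: [0.4214, -0.1658, 0.1101]
tcp_rot: [0.658, -3.072, 0.0]
wrist_force: [0.4, -0.1, -0.4]
width: 1.002
```

```bash
python3 - <<'E'
from h import *
i=grab(3)
for n in i: cv2.imwrite(f"pics/{n}7.png",i[n][:,:,::-1].astype(np.uint8))
r=np.radians
# sink on processor, dark vs surroundings using small pad
dk=lambda c:np.minimum(c[...,1],60)
ign=[]
for vs in(("side",),("top",),("side","top")):
    q,e=fit({n:i[n] for n in vs},SINK,(.6109,-.1364,r(26),.016),dk,free=3,pad=2);print(vs,np.round(q[:2]*1000,1),np.degrees(q[2]).round(1),round(e,3))
edges(i,(.6109,-.1364,r(26)),32,24,.038)
edges(i,(.6109,-.1364,r(26)),60,60,.012,("y-","y+"))
E
python3 go.py 421.2 -166 40 114.2
```

```text
('side',) [ 612.5 -107.1] -8.8 0.868
('top',) [ 610.7 -137. ] 27.1 0.492
('side', 'top') [ 612.1 -136.1] 24.5 1.479
   top x- yaw 26.0 off -43.5 rms 0.09 in 1.0
   top x+ yaw 26.5 off 28.6 rms 0.2 in 0.96
   top y- yaw 26.9 off -23.7 rms 0.13 in 0.94
   top y+ yaw 21.8 off 31.4 rms 0.18 in 0.88
   side x- yaw 43.4 off -26.5 rms 0.91 in 0.63
   side x+ yaw 24.5 off 38.2 rms 0.14 in 0.83
   side y- yaw 22.0 off -14.3 rms 0.13 in 0.57
   side y+ yaw 23.7 off 12.6 rms 0.25 in 0.64
   top y- yaw 26.1 off -59.5 rms 0.16 in 1.0
   top y+ yaw 25.4 off 61.0 rms 0.17 in 1.0
   side y- yaw 25.7 off -59.1 rms 0.09 in 0.92
   side y+ yaw 21.6 off 61.3 rms 1.76 in 0.94
t 7.7 pos [ 421.1 -165.4  109.6] jawdir 114.24 w 1.001 F [-0.5 -0.2  0.2] q1,q6 [-0.43 -2.42]
delta [0.0, -0.0007, 0.0696] [0.0013, -0.0017, 0.0007] rows>= 1.7
```

>>> {"fn": "apply_moves", "kwargs": {"deltas": [[0, -0.0005, 0.04, 0, 0, 0, 0], [0, -0.0005, 0.075, 0, 0, 0, 0], [0, -0.0005, 0.1, 0, 0, 0, 0], [0, -0.0005, 0.106, 0, 0, 0, 0], [0, -0.0005, 0.106, 0, 0, 0, 0], [0, -0.0005, 0.106, 0, 0, 0, 0], [0, -0.0005, 0.106, 0, 0, 0, 0], [0, -0.0005, 0.106, 0, 0, 0, 0]]}}

```text
time: 8.37
tool_pos: [0.4221, -0.1667, 0.0055]
tcp_rot: [-0.658, 3.071, -0.002]
wrist_force: [0.7, -0.2, 0.5]
width: 0.999
```

>>> {"fn": "apply_moves", "kwargs": {"deltas": [[0, 0, 0, 0, 0, 0, 0.3], [0, 0, 0, 0, 0, 0, 1], [0, 0, 0, 0, 0, 0, 1], [0, 0, 0, 0, 0, 0, 1], [0, 0, 0, 0, 0, 0, 1], [0, 0, 0, 0, 0, 0, 1]]}}

```text
time: 8.87
tool_pos: [0.4208, -0.1662, 0.0044]
tcp_rot: [0.658, -3.071, -0.0]
wrist_force: [-1.3, 0.8, 7.0]
width: 0.578
```

```bash
python3 go.py 421.2 -166 4 114.2
```

```text
t 8.87 pos [ 420.8 -166.2    4.4] jawdir 114.19 w 0.578 F [-1.3  0.8  7. ] q1,q6 [-0.43 -2.42]
delta [-0.0005, -0.0, 0.0004] [0.0004, -0.001, -0.0002] rows>= 0.0
```

>>> {"fn": "apply_moves", "kwargs": {"deltas": [[0, 0, -0.02, 0, 0, 0, 1], [0, 0, -0.06, 0, 0, 0, 1], [-0.03, -0.01, -0.09, 0, 0, -0.031, 1], [-0.186, -0.051, -0.09, 0, 0, -0.031, 1], [-0.186, -0.051, -0.09, 0, 0, -0.031, 1], [-0.186, -0.051, -0.09, 0, 0, -0.031, 1], [-0.186, -0.051, -0.09, 0, 0, -0.031, 1], [-0.186, -0.051, -0.09, 0, 0, -0.031, 1]]}}

```text
time: 9.53
tool_pos: [0.6178, -0.1352, 0.0934]
tcp_rot: [-0.708, 3.057, -0.001]
wrist_force: [0.8, -0.1, 0.9]
width: 0.576
```

>>> {"fn": "apply_moves", "kwargs": {"deltas": [[0, 0, 0, 0, 0, 0, 1], [0, 0, 0, 0, 0, 0, 1], [0, 0, 0, 0, 0, 0, 1], [0, 0, 0, 0, 0, 0, 1], [0, 0, 0, 0, 0, 0, 1]]}}

```text
time: 9.95
tool_pos: [0.6096, -0.1365, 0.0932]
tcp_rot: [0.704, -3.059, -0.002]
wrist_force: [0.6, 0.2, -0.7]
width: 0.58
```

```bash
python3 go.py 610.9 -136.4 50 116
```

```text
t 9.95 pos [ 609.6 -136.5   93.2] jawdir 115.92 w 0.58 F [ 0.6  0.2 -0.7] q1,q6 [-0.26 -2.28]
delta [-0.0013, -0.0006, 0.0432] [0.0017, -0.0022, -0.0014] rows>= 1.0
```

>>> {"fn": "apply_moves", "kwargs": {"deltas": [[-0.001, 0, 0.03, 0, 0, 0, 1], [-0.001, 0, 0.045, 0, 0, 0, 1], [-0.001, 0, 0.046, 0, 0, 0, 1], [-0.001, 0, 0.046, 0, 0, 0, 1], [-0.001, 0, 0.046, 0, 0, 0, 1], [-0.001, 0, 0.046, 0, 0, 0, 1], [-0.001, 0, 0.048, 0, 0, 0, 1], [-0.001, 0, 0.048, 0, 0, 0, 1]]}}

```text
time: 10.62
tool_pos: [0.6124, -0.1359, 0.0461]
tcp_rot: [0.706, -3.061, -0.0]
wrist_force: [-0.6, 0.4, -0.6]
width: 0.577
```

Run:
```python
from h import *
I=[]
for k in range(3):
    I.append(vision.read_camera("side"));s=status.read_state();print(np.round(s["tool_pos"]*1000,1),np.round(s["wrist_force"],1))
i=np.mean(I,0).astype(np.uint8)
q=proj("side",[.611,-.136,.04])[0].astype(int);g=(.6109,-.1364,np.radians(26))
v=i[q[1]-38:q[1]+37,q[0]-50:q[0]+50,::-1].copy();v=cv2.resize(v,(800,600),interpolation=cv2.INTER_CUBIC)
f=lambda P:np.int32((proj("side",P)-[q[0]-50-.5,q[1]-38-.5])*8)
cv2.polylines(v,[cv2.convexHull(f(pose(SINK,*g,.016)))],1,(0,0,255),1)
cv2.polylines(v,[cv2.convexHull(f(pose(FAN,*g,.038)))],1,(0,255,255),1)
cv2.imwrite("pics/c8.png",v)
```

```text
[ 612.1 -135.9   45.8] [-0.3  0.  -0.2]
[ 612.  -135.8   45.7] [ 0.1 -0.  -0.1]
[ 611.9 -135.8   45.5] [-0.1 -0.2 -1.5]
```

View pics/c8.png

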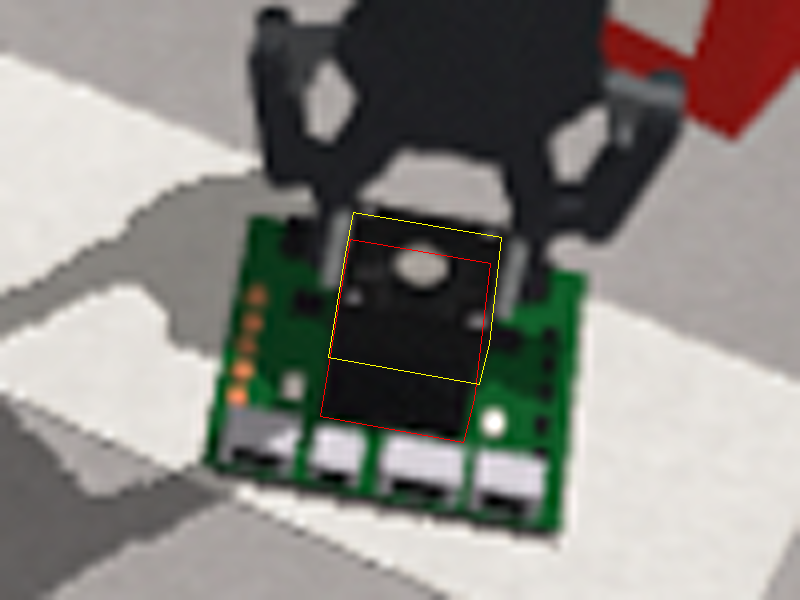

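The fan (hub at crop px 420,265) lines up over the sink and is about 3 mm above it. Creeping down.

>>> {"fn": "apply_moves", "kwargs": {"deltas": [[0.001, 0, 0.001, 0, 0, 0, 1], [0.001, 0, 0.002, 0, 0, 0, 1], [0.001, 0, 0.003, 0, 0, 0, 1], [0.001, 0, 0.003, 0, 0, 0, 1], [0.001, 0, 0.004, 0, 0, 0, 1], [0.001, 0, 0.004, 0, 0, 0, 1], [0.001, 0, 0.004, 0, 0, 0, 1]]}}

```text
time: 11.35
tool_pos: [0.6108, -0.1362, 0.0424]
tcp_rot: [0.705, -3.059, -0.002]
wrist_force: [-3.6, 1.8, 8.8]
width: 0.581
```

>>> {"fn": "apply_moves", "kwargs": {"deltas": [[0, 0, -0.001, 0, 0, 0, 0.2], [0, 0, -0.001, 0, 0, 0, 0.2], [0, 0, -0.001, 0, 0, 0, 0.2], [0, 0, -0.03, 0, 0, 0, 0.2], [0, 0, -0.07, 0, 0, 0, 0.2], [0, 0, -0.07, 0, 0, 0, 0.1], [0, 0, -0.07, 0, 0, 0, 0]]}}

```text
time: 11.93
tool_pos: [0.6137, -0.1369, 0.1146]
tcp_rot: [-0.705, 3.057, -0.003]
wrist_force: [-0.1, -0.8, 1.0]
width: 0.994
```

```bash
python3 go.py 442.3 -14 100 91
```

```text
t 11.93 pos [ 613.7 -136.9  114.6] jawdir 115.97 w 0.994 F [-0.1 -0.8  1. ] q1,q6 [-0.26 -2.28]
delta [0.1004, 0.1856, 0.0136] [-0.0023, 0.0041, 0.4358] rows>= 5.1
```

>>> {"fn": "apply_moves", "kwargs": {"deltas": [[0.098, 0.184, 0.012, 0, 0, 0.436, 0], [0.098, 0.184, 0.012, 0, 0, 0.436, 0], [0.098, 0.184, 0.012, 0, 0, 0.436, 0], [0.098, 0.184, 0.012, 0, 0, 0.436, 0], [0.098, 0.184, 0.012, 0, 0, 0.436, 0], [0.098, 0.184, 0.012, 0, 0, 0.436, 0], [0.098, 0.184, 0.012, 0, 0, 0.436, 0], [0.098, 0.184, 0.012, 0, 0, 0.436, 0]]}}

```text
time: 12.6
tool_pos: [0.4423, -0.0136, 0.0991]
tcp_rot: [0.028, -3.139, -0.0]
wrist_force: [0.5, -0.5, -0.3]
width: 0.999
```

```bash
python3 - <<'E'
from h import *
i=grab(2)
o=[]
for n in i:
    q=proj(n,[.611,-.136,.04])[0].astype(int);g=(.6109,-.1364,np.radians(26))
    v=i[n].astype(np.uint8)[q[1]-50:q[1]+50,q[0]-33:q[0]+33,::-1].copy();v=cv2.resize(v,(396,600),interpolation=cv2.INTER_CUBIC)
    f=lambda P:np.int32((proj(n,P)-[q[0]-33-.5,q[1]-50-.5])*6)
    cv2.polylines(v,[cv2.convexHull(f(pose(SINK,*g,.016)))],1,(0,0,255),1)
    cv2.polylines(v,[cv2.convexHull(f(pose(FAN,*g,.038)))],1,(0,255,255),1);o.append(v)
cv2.imwrite("pics/c9.png",np.hstack(o))
E
python3 go.py 442.3 -14 3 91
```

```text
t 12.8 pos [443.8 -14.3 100. ] jawdir 90.94 w 0.997 F [0.2 0.1 0. ] q1,q6 [-0.09 -1.68]
delta [0.0014, 0.0003, 0.097] [0.0004, -0.0012, -0.0011] rows>= 2.3
```

View pics/c9.png

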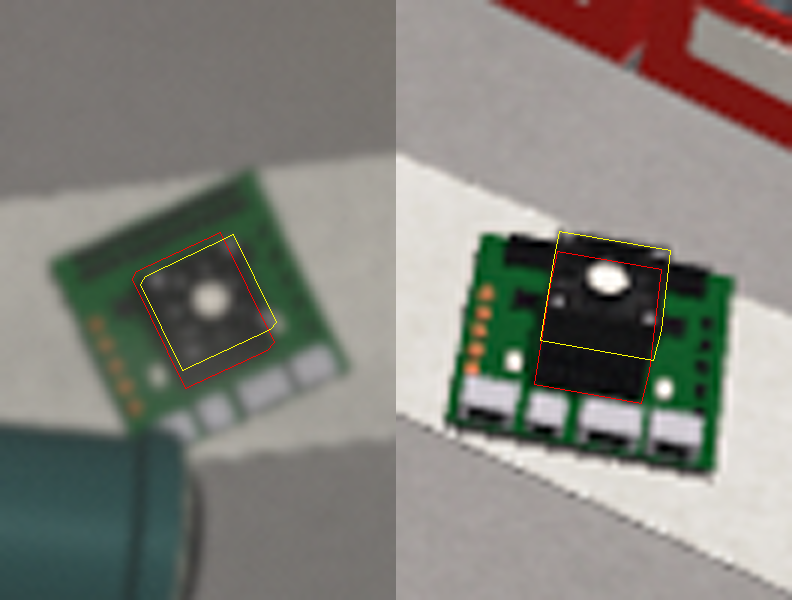

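The fan and sink stack sits within its outlines in both views. Now the pin sink.

>>> {"fn": "apply_moves", "kwargs": {"deltas": [[0.0005, 0, 0.04, 0, 0, 0, 0], [0.0005, 0, 0.075, 0, 0, 0, 0], [0.0005, 0, 0.092, 0, 0, 0, 0], [0.0005, 0, 0.097, 0, 0, 0, 0], [0.0005, 0, 0.097, 0, 0, 0, 0], [0.0005, 0, 0.097, 0, 0, 0, 0], [0.0005, 0, 0.097, 0, 0, 0, 0.2], [0.0005, 0, 0.097, 0, 0, 0, 0.2]]}}

```text
time: 13.47
tool_pos: [0.4435, -0.0139, 0.0042]
tcp_rot: [-0.027, 3.14, 0.0]
wrist_force: [0.1, -0.3, -0.1]
width: 0.798
```

>>> {"fn": "apply_moves", "kwargs": {"deltas": [[0, 0, 0, 0, 0, 0, 0.4], [0, 0, 0, 0, 0, 0, 1], [0, 0, 0, 0, 0, 0, 1], [0, 0, 0, 0, 0, 0, 1], [0, 0, 0, 0, 0, 0, 1], [0, 0, 0, 0, 0, 0, 1], [0, 0, 0, 0, 0, 0, 1]]}}

```text
time: 14.05
tool_pos: [0.4423, -0.0137, 0.0035]
tcp_rot: [0.027, -3.141, -0.001]
wrist_force: [-2.0, 0.5, 6.2]
width: 0.412
```

```bash
python3 go.py 573.7 141 100 117.5
```

```text
t 14.05 pos [442.3 -13.7   3.5] jawdir 90.99 w 0.412 F [-2.   0.5  6.2] q1,q6 [-0.09 -1.68]
delta [-0.134, 0.1524, -0.0965] [0.0006, -0.0006, -0.4627] rows>= 5.4
```

>>> {"fn": "apply_moves", "kwargs": {"deltas": [[0, 0, -0.03, 0, 0, 0, 1], [0, 0, -0.07, 0, 0, -0.1, 1], [-0.134, 0.1525, -0.0765, 0, 0, -0.463, 1], [-0.134, 0.1525, -0.0765, 0, 0, -0.463, 1], [-0.134, 0.1525, -0.0765, 0, 0, -0.463, 1], [-0.134, 0.1525, -0.0765, 0, 0, -0.463, 1], [-0.134, 0.1525, -0.0765, 0, 0, -0.463, 1], [-0.134, 0.1525, -0.0765, 0, 0, -0.463, 1]]}}

```text
time: 14.72
tool_pos: [0.5781, 0.1461, 0.0801]
tcp_rot: [-0.751, 3.046, 0.004]
wrist_force: [1.9, -0.5, 0.6]
width: 0.412
```

>>> {"fn": "apply_moves", "kwargs": {"deltas": [[0, 0, 0, 0, 0, 0, 1], [0, 0, 0, 0, 0, 0, 1], [0, 0, 0, 0, 0, 0, 1], [0, 0, 0, 0, 0, 0, 1], [0, 0, 0, 0, 0, 0, 1], [0, 0, 0, 0, 0, 0, 1]]}}

```text
time: 15.22
tool_pos: [0.5725, 0.1403, 0.0789]
tcp_rot: [0.745, -3.05, -0.002]
wrist_force: [0.6, -0.2, -0.2]
width: 0.411
```

```bash
python3 go.py 573.7 141 22 117.5
```

```text
t 15.22 pos [572.5 140.3  78.9] jawdir 117.45 w 0.411 F [ 0.6 -0.2 -0.2] q1,q6 [ 0.2  -1.85]
delta [-0.0015, 0.0, 0.0569] [0.0015, -0.0019, -0.0009] rows>= 1.4
```

>>> {"fn": "apply_moves", "kwargs": {"deltas": [[-0.001, 0, 0.03, 0, 0, 0, 1], [-0.001, 0, 0.05, 0, 0, 0, 1], [-0.001, 0, 0.056, 0, 0, 0, 1], [-0.001, 0, 0.057, 0, 0, 0, 1], [-0.001, 0, 0.057, 0, 0, 0, 1], [-0.001, 0, 0.057, 0, 0, 0, 1], [-0.001, 0, 0.057, 0, 0, 0, 1]]}}

```text
time: 15.8
tool_pos: [0.5752, 0.1418, 0.0235]
tcp_rot: [-0.747, 3.051, 0.001]
wrist_force: [-0.4, 0.0, -0.4]
width: 0.409
```

Run:
```python
from h import *
I=[]
for k in range(3):
    I.append(vision.read_camera("side"));s=status.read_state();print(np.round(s["tool_pos"]*1000,1),np.round(s["wrist_force"],1))
i=np.mean(I,0).astype(np.uint8)
q=proj("side",[.574,.141,.02])[0].astype(int)
v=i[q[1]-30:q[1]+30,q[0]-40:q[0]+40,::-1].copy();v=cv2.resize(v,(800,600),interpolation=cv2.INTER_CUBIC)
f=lambda P:np.int32((proj("side",P)-[q[0]-40-.5,q[1]-30-.5])*10)
g=(.5737,.141,np.radians(27.5))
cv2.polylines(v,[cv2.convexHull(f(pose(PIN,*g,.018)))],1,(0,0,255),1)
cv2.imwrite("pics/c10.png",v)
```

```text
[575.1 141.9  23.4] [0.3 0.1 0.6]
[574.9 141.8  23.3] [-0.4 -0.6 -0.8]
[574.7 141.8  23. ] [-0.7  0.2 -0.9]
```

View pics/c10.png

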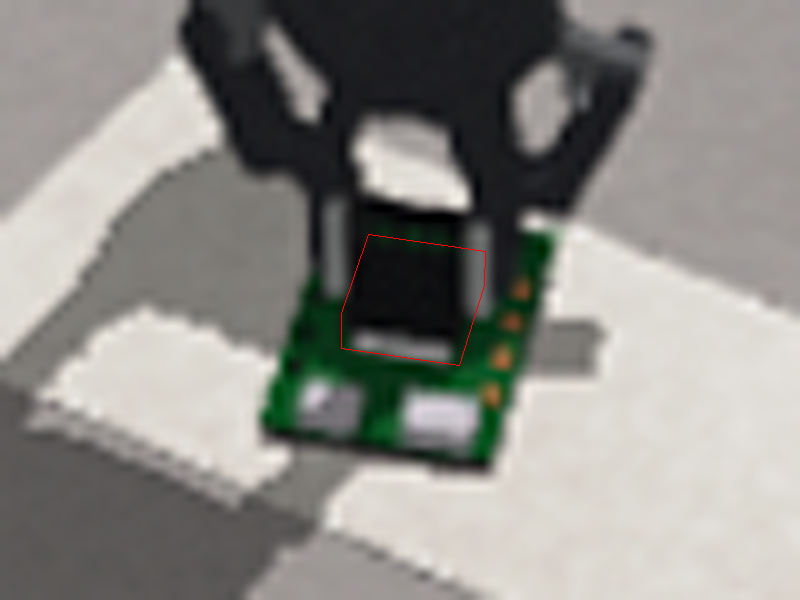

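>>> {"fn": "apply_moves", "kwargs": {"deltas": [[0.0005, 0, 0.001, 0, 0, 0, 1], [0.0005, 0, 0.002, 0, 0, 0, 1], [0.0005, 0, 0.003, 0, 0, 0, 1], [0.0005, 0, 0.004, 0, 0, 0, 1], [0.0005, 0, 0.005, 0, 0, 0, 1], [0.0005, 0, 0.005, 0, 0, 0, 1], [0.0005, 0, 0.005, 0, 0, 0, 1], [0.0005, 0, 0.005, 0, 0, 0, 1]]}}

```text
time: 16.62
tool_pos: [0.5734, 0.1414, 0.0185]
tcp_rot: [0.747, -3.049, -0.002]
wrist_force: [-5.2, -1.3, 11.2]
width: 0.41
```

>>> {"fn": "apply_moves", "kwargs": {"deltas": [[0, 0, -0.001, 0, 0, 0, 0.35], [0, 0, -0.001, 0, 0, 0, 0.35], [0, 0, -0.001, 0, 0, 0, 0.35], [0, 0, -0.03, 0, 0, 0, 0.35], [0, 0, -0.07, 0, 0, 0, 0.2], [0, 0.03, -0.09, 0, 0, 0, 0], [-0.006, 0.07, -0.09, 0, 0, 0, 0], [-0.018, 0.271, -0.09, 0, 0, 0, 0]]}}

```text
time: 17.28
tool_pos: [0.5318, 0.2453, 0.1097]
tcp_rot: [-0.742, 3.049, 0.003]
wrist_force: [-0.2, 1.0, -0.9]
width: 1.0
```

```bash
python3 go.py 464 390 100 117.5
```

```text
t 17.28 pos [531.8 245.3 109.7] jawdir 117.34 w 1.0 F [-0.2  1.  -0.9] q1,q6 [ 0.39 -1.66]
delta [-0.0062, 0.1597, 0.0098] [0.0009, 0.004, -0.0028] rows>= 3.8
```

>>> {"fn": "apply_moves", "kwargs": {"deltas": [[-0.006, 0.158, 0.01, 0, 0, 0, 0], [-0.006, 0.158, 0.01, 0, 0, 0, 0], [-0.006, 0.158, 0.01, 0, 0, 0, 0], [-0.006, 0.158, 0.01, 0, 0, 0, 0], [-0.006, 0.158, 0.01, 0, 0, 0, 0], [-0.006, 0.158, 0.01, 0, 0, 0, 0], [-0.006, 0.158, 0.01, 0, 0, 0, 0], [-0.006, 0.158, 0.01, 0, 0, 0, 0]]}}

```text
time: 17.95
tool_pos: [0.4623, 0.386, 0.097]
tcp_rot: [0.745, -3.049, -0.001]
wrist_force: [0.0, -0.2, -0.3]
width: 0.995
```

```bash
python3 - <<'E'
from h import *
i=grab(2);r=np.radians
for n in i: cv2.imwrite(f"pics/{n}11.png",i[n][:,:,::-1].astype(np.uint8))
g=(.5737,.141,r(27.5))
dk=lambda c:np.minimum(c[...,1],60)
for vs in(("side",),("top",)):
    q,e=fit({n:i[n] for n in vs},PIN,(*g,.015),dk,free=3,pad=2);print(vs,np.round(q[:2]*1000,1),np.degrees(q[2]).round(1),round(e,3))
print("pin");edges(i,g,18,18,.029)
v=i["side"].astype(np.uint8);q=proj("side",[.574,.141,.02])[0].astype(int)
v=cv2.resize(v[q[1]-30:q[1]+30,q[0]-40:q[0]+40,::-1],(800,600),interpolation=cv2.INTER_CUBIC)
cv2.polylines(v,[cv2.convexHull(np.int32((proj("side",pose(PIN,*g,.015))-[q[0]-40-.5,q[1]-30-.5])*10))],1,(0,0,255),1)
cv2.imwrite("pics/c11.png",v)
E
python3 go.py 464 390 4 117.5
```

```text
('side',) [573.5 141.8] 27.0 0.517
('top',) [572.3 141.9] 27.7 0.347
pin
   top x- yaw 29.4 off -20.0 rms 0.09 in 0.84
   top x+ yaw 24.6 off 17.1 rms 0.16 in 1.0
   top y- yaw 27.5 off -31.3 rms 0.0 in 1.0
   top y+ yaw 26.5 off 31.5 rms 0.1 in 1.0
   side x- yaw 27.2 off -31.1 rms 0.19 in 0.8
   side x+ yaw 28.1 off 36.8 rms 0.1 in 1.0
   side y- yaw 10.6 off -27.1 rms 0.88 in 0.86
   side y+ yaw 27.8 off 31.1 rms 0.06 in 1.0
t 18.15 pos [462.6 386.   97.3] jawdir 117.4 w 0.999 F [-0.4 -0.3  0.2] q1,q6 [ 0.65 -1.4 ]
delta [-0.0032, 0.0027, 0.0933] [0.0014, -0.0016, -0.0017] rows>= 2.2
```

View pics/c11.png

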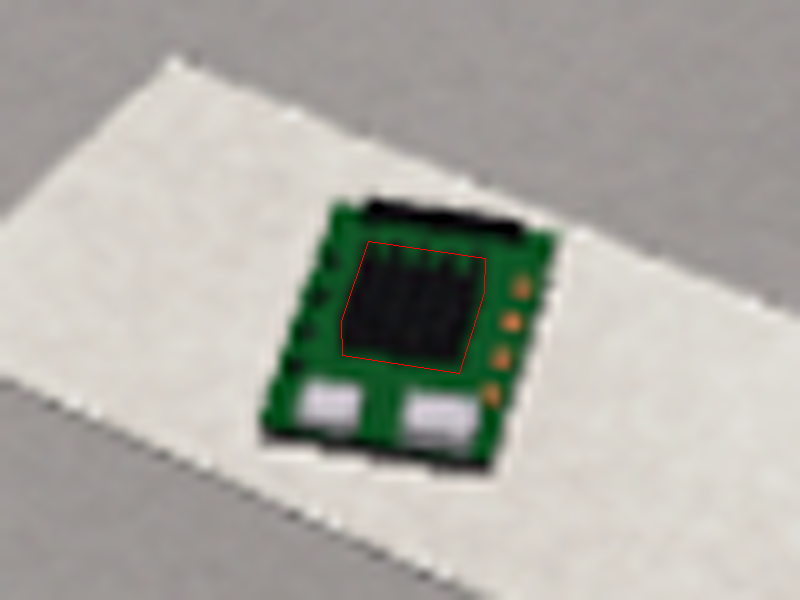

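The pin sink sits square on the chip, within about 1 mm of target (crop px 412,307). Now the dish.

>>> {"fn": "apply_moves", "kwargs": {"deltas": [[-0.003, 0.003, 0.04, 0, 0, 0, 0], [-0.003, 0.003, 0.075, 0, 0, 0, 0], [-0.003, 0.003, 0.09, 0, 0, 0, 0], [-0.003, 0.003, 0.093, 0, 0, 0, 0], [-0.003, 0.003, 0.093, 0, 0, 0, 0], [-0.003, 0.003, 0.093, 0, 0, 0, 0], [-0.003, 0.003, 0.093, 0, 0, 0, 0], [-0.003, 0.003, 0.093, 0, 0, 0, 0]]}}

```text
time: 18.82
tool_pos: [0.4645, 0.3923, 0.0064]
tcp_rot: [-0.746, 3.05, 0.004]
wrist_force: [0.4, 0.4, 0.4]
width: 1.001
```

>>> {"fn": "apply_moves", "kwargs": {"deltas": [[0, 0, 0, 0, 0, 0, 0.25], [0, 0, 0, 0, 0, 0, 1], [0, 0, 0, 0, 0, 0, 1], [0, 0, 0, 0, 0, 0, 1], [0, 0, 0, 0, 0, 0, 1], [0, 0, 0, 0, 0, 0, 1], [0, 0, 0, 0, 0, 0, 1]]}}

```text
time: 19.4
tool_pos: [0.4633, 0.3916, 0.0051]
tcp_rot: [0.747, -3.05, -0.002]
wrist_force: [-1.0, -0.9, 5.6]
width: 0.581
```

```bash
python3 go.py 592.2 2.3 90 117.5
```

```text
t 19.4 pos [463.3 391.6   5.1] jawdir 117.52 w 0.581 F [-1.  -0.9  5.6] q1,q6 [ 0.66 -1.39]
delta [0.0657, -0.4047, -0.0856] [0.0017, -0.0007, 0.0003] rows>= 10.0
```

>>> {"fn": "apply_moves", "kwargs": {"deltas": [[0, 0, -0.03, 0, 0, 0, 1], [0, 0, -0.07, 0, 0, 0, 1], [0, 0, -0.09, 0, 0, 0, 1], [0, 0, -0.09, 0, 0, 0, 1], [0, 0, -0.09, 0, 0, 0, 1]]}}

```text
time: 19.82
tool_pos: [0.464, 0.3919, 0.0957]
tcp_rot: [-0.747, 3.051, 0.004]
wrist_force: [-0.4, 0.3, -1.0]
width: 0.586
```

Run:
```python
from h import *
i=grab(1);s=status.read_state();p=s["tool_pos"];print(p,s["width"])
o=[]
for n in i:
    q=proj(n,p)[0].astype(int);x,y=max(q[0]-33,0),max(q[1]-50,0)
    v=cv2.resize(i[n].astype(np.uint8)[y:y+100,x:x+66,::-1],(396,600),interpolation=cv2.INTER_CUBIC)
    h=p-[0,0,.005]
    cv2.polylines(v,[cv2.convexHull(np.int32((proj(n,DISH+h)-[x-.5,y-.5])*6))],1,(0,0,255),1);o.append(v)
cv2.imwrite("pics/c12.png",np.hstack(o))
```

```text
[0.46188552 0.39025202 0.09248847] 0.5824104009966188
```

View pics/c12.png

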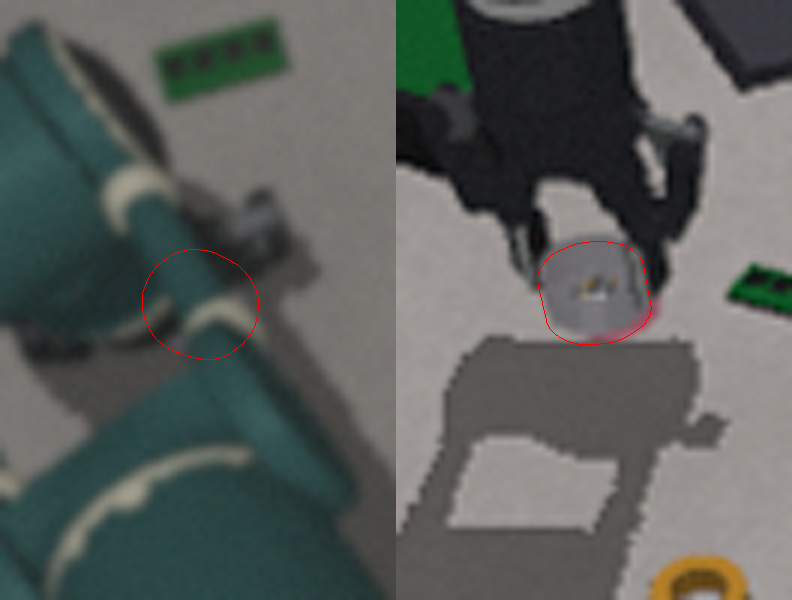

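The dish is held level and matches the outline (right panel px 593,290). Carrying it to the strip's middle.

```bash
python3 go.py 592.2 2.3 92 117.5
```

```text
t 19.92 pos [461.9 390.3  92.5] jawdir 117.52 w 0.582 F [ 0.1  0.1 -0.6] q1,q6 [ 0.66 -1.39]
delta [0.0637, -0.4043, 0.0004] [0.001, -0.0047, 0.0003] rows>= 9.8
```

>>> {"fn": "apply_moves", "kwargs": {"deltas": [[0.064, -0.404, 0, 0, 0, 0, 1], [0.064, -0.404, 0, 0, 0, 0, 1], [0.064, -0.404, 0, 0, 0, 0, 1], [0.064, -0.404, 0, 0, 0, 0, 1], [0.064, -0.404, 0, 0, 0, 0, 1], [0.064, -0.404, 0, 0, 0, 0, 1], [0.064, -0.404, 0, 0, 0, 0, 1], [0.064, -0.404, 0, 0, 0, 0, 1]]}}

```text
time: 20.58
tool_pos: [0.5671, 0.073, 0.0911]
tcp_rot: [0.746, -3.045, -0.003]
wrist_force: [-0.5, 0.8, -0.5]
width: 0.587
```

```bash
python3 go.py 592.2 2.3 92 117.5
```

```text
t 20.58 pos [567.1  73.   91.1] jawdir 117.52 w 0.587 F [-0.5  0.8 -0.5] q1,q6 [ 0.08 -1.97]
delta [0.0104, -0.0743, -0.0011] [0.0034, -0.0061, 0.0004] rows>= 1.8
```

>>> {"fn": "apply_moves", "kwargs": {"deltas": [[0.0104, -0.074, 0, 0, 0, 0, 1], [0.0104, -0.074, 0, 0, 0, 0, 1], [0.0104, -0.074, 0, 0, 0, 0, 1], [0.0104, -0.074, 0.04, 0, 0, 0, 1], [0.0104, -0.074, 0.07, 0, 0, 0, 1], [0.0104, -0.074, 0.07, 0, 0, 0, 1], [0.0104, -0.074, 0.07, 0, 0, 0, 1], [0.0104, -0.074, 0.07, 0, 0, 0, 1]]}}

```text
time: 21.25
tool_pos: [0.5933, 0.0051, 0.0235]
tcp_rot: [0.747, -3.048, -0.002]
wrist_force: [0.8, 0.4, -1.1]
width: 0.589
```

>>> {"fn": "apply_moves", "kwargs": {"deltas": [[0, 0, 0, 0, 0, 0, 1], [0, 0, 0, 0, 0, 0, 1], [0, 0, 0, 0, 0, 0, 1]]}}

```text
time: 21.5
tool_pos: [0.5953, 0.0049, 0.0257]
tcp_rot: [-0.747, 3.05, 0.0]
wrist_force: [0.1, -0.5, -1.4]
width: 0.59
```

```bash
python3 go.py 592.2 2.3 7 117.5
```

```text
t 21.5 pos [595.3   4.9  25.7] jawdir 117.54 w 0.59 F [ 0.1 -0.5 -1.4] q1,q6 [-0.03 -2.09]
delta [0.004, -0.0009, 0.0187] [-0.0002, 0.0012, 0.0007] rows>= 0.5
```

>>> {"fn": "apply_moves", "kwargs": {"deltas": [[0.003, -0.001, 0.008, 0, 0, 0, 1], [0.003, -0.001, 0.014, 0, 0, 0, 1], [0.003, -0.001, 0.015, 0, 0, 0, 1], [0.003, -0.001, 0.016, 0, 0, 0, 1], [0.003, -0.001, 0.017, 0, 0, 0, 1], [0.003, -0.001, 0.018, 0, 0, 0, 1], [0.003, -0.001, 0.018, 0, 0, 0, 1], [0.003, -0.001, 0.018, 0, 0, 0, 1]]}}

```text
time: 22.17
tool_pos: [0.5912, 0.0024, 0.0071]
tcp_rot: [0.746, -3.048, -0.002]
wrist_force: [-5.7, -0.3, 10.5]
width: 0.578
```

```bash
python3 go.py 592.2 2.3 7 117.5
```

```text
t 22.17 pos [591.2   2.4   7.1] jawdir 117.51 w 0.578 F [-5.7 -0.3 10.5] q1,q6 [-0.04 -2.09]
delta [-0.0009, -0.0005, 0.0001] [0.002, -0.0027, 0.0002] rows>= 0.0
```

>>> {"fn": "apply_moves", "kwargs": {"deltas": [[0, 0, -0.001, 0, 0, 0, 0.15], [0, 0, -0.001, 0, 0, 0, 0.15], [0, 0, -0.001, 0, 0, 0, 0.15], [0, 0, -0.03, 0, 0, 0, 0.15], [0, 0, -0.07, 0, 0, 0, 0.1], [0, 0, -0.1, 0, 0, 0.05, 0], [0, 0, -0.11, 0, 0, 0.15, 0], [0, 0, -0.11, 0, 0, 0.25, 0]]}}

```text
time: 22.83
tool_pos: [0.5953, 0.0022, 0.1205]
tcp_rot: [-0.353, 3.115, -0.001]
wrist_force: [0.4, 0.1, 0.8]
width: 1.0
```

```bash
python3 go.py 436 -366 110 7.7
```

```text
t 22.83 pos [595.3   2.2 120.5] jawdir 102.92 w 1.0 F [0.4 0.1 0.8] q1,q6 [-0.04 -1.83]
delta [0.2376, -0.3233, 0.0094] [-0.0055, 0.0042, -1.4798] rows>= 11.8
```

>>> {"fn": "apply_moves", "kwargs": {"deltas": [[0.235, -0.323, 0.008, 0, 0, 1.662, 0], [0.235, -0.323, 0.008, 0, 0, 1.662, 0], [0.235, -0.323, 0.008, 0, 0, 1.662, 0], [0.235, -0.323, 0.008, 0, 0, 1.662, 0], [0.235, -0.323, 0.008, 0, 0, 1.662, 0], [0.235, -0.323, 0.008, 0, 0, 1.662, 0], [0.235, -0.323, 0.008, 0, 0, 1.662, 0], [0.235, -0.323, 0.008, 0, 0, 1.662, 0]]}}

```text
time: 23.5
tool_pos: [0.4613, -0.3064, 0.109]
tcp_rot: [-1.188, -2.906, 0.001]
wrist_force: [-0.3, 0.1, 0.2]
width: 1.002
```

```bash
python3 go.py 436 -366 110 7.7
```

```text
t 23.5 pos [ 461.3 -306.4  109. ] jawdir 45.54 w 1.002 F [-0.3  0.1  0.2] q1,q6 [-0.63 -1.43]
delta [-0.0237, -0.0602, -0.0009] [-0.0016, -0.0013, 0.6605] rows>= 5.3
```

>>> {"fn": "apply_moves", "kwargs": {"deltas": [[-0.0237, -0.06, 0, 0, 0, 0.66, 0], [-0.0237, -0.06, 0, 0, 0, 0.66, 0], [-0.0237, -0.06, 0, 0, 0, 0.66, 0], [-0.0237, -0.06, 0, 0, 0, 0.66, 0], [-0.0237, -0.06, 0, 0, 0, 0.66, 0], [-0.0237, -0.06, 0, 0, 0, 0.66, 0], [-0.0237, -0.06, 0, 0, 0, 0.66, 0], [-0.0237, -0.06, 0, 0, 0, 0.66, 0]]}}

```text
time: 24.17
tool_pos: [0.4375, -0.3643, 0.1089]
tcp_rot: [-2.056, -2.372, 0.002]
wrist_force: [0.3, 0.7, -0.5]
width: 1.001
```

```bash
python3 - <<'E'
from h import *
i=grab(2)
ab=lambda c:np.minimum(np.abs(lum(c)-np.median(lum(c))),25)
for n in i:
    cv2.imwrite(f"pics/{n}13.png",i[n][:,:,::-1].astype(np.uint8))
g=(.5922,.0023,0,.002)
sat=lambda c:np.clip(lum(c),0,185)
for vs in(("side",),("top",)):
    q,e=fit({n:i[n] for n in vs},DISH,g,sat,free=2,pad=4);print("dish",vs,np.round(q[:2]*1000,1),round(e,3))
E
python3 go.py 436 -366 12 7.7
```

```text
dish ('side',) [592.2   4.1] 0.519
dish ('top',) [591.2   2.8] 0.442
t 24.37 pos [ 437.7 -364.2  109.1] jawdir 8.13 w 1.002 F [ 0.6 -0.4 -0.4] q1,q6 [-0.74 -0.88]
delta [-0.0016, -0.0017, 0.0972] [-0.0022, -0.0008, 0.0076] rows>= 2.3
```

>>> {"fn": "apply_moves", "kwargs": {"deltas": [[-0.0015, -0.0015, 0.035, 0, 0, 0.007, 0], [-0.0015, -0.0015, 0.07, 0, 0, 0.007, 0], [-0.0015, -0.0015, 0.095, 0, 0, 0.007, 0], [-0.0015, -0.0015, 0.102, 0, 0, 0.007, 0], [-0.0015, -0.0015, 0.102, 0, 0, 0.007, 0], [-0.0015, -0.0015, 0.102, 0, 0, 0.007, 0], [-0.0015, -0.0015, 0.102, 0, 0, 0.007, 0], [-0.0015, -0.0015, 0.102, 0, 0, 0.007, 0.2]]}}

```text
time: 25.03
tool_pos: [0.4377, -0.3674, 0.0095]
tcp_rot: [2.066, 2.364, -0.002]
wrist_force: [0.6, -0.1, -0.2]
width: 0.883
```

>>> {"fn": "apply_moves", "kwargs": {"deltas": [[0, 0, 0, 0, 0, 0, 0.4], [0, 0, 0, 0, 0, 0, 1], [0, 0, 0, 0, 0, 0, 1], [0, 0, 0, 0, 0, 0, 1], [0, 0, 0, 0, 0, 0, 1], [0, 0, 0, 0, 0, 0, 1], [0, 0, 0, 0, 0, 0, 1]]}}

```text
time: 25.62
tool_pos: [0.4365, -0.3664, 0.0082]
tcp_rot: [-2.067, -2.364, 0.002]
wrist_force: [-0.7, 0.9, 6.6]
width: 0.412
```

```bash
python3 go.py 560.7 235.2 100 7.7
```

```text
t 25.62 pos [ 436.5 -366.4    8.2] jawdir 7.67 w 0.412 F [-0.7  0.9  6.6] q1,q6 [-0.74 -0.87]
delta [0.5796, 0.2033, -0.0921] [-0.0014, 0.0, -0.0004] rows>= 14.9
```

>>> {"fn": "apply_moves", "kwargs": {"deltas": [[0, 0, -0.03, 0, 0, 0, 1], [0, 0, -0.07, 0, 0, 0, 1], [0.58, 0.203, -0.092, 0, 0, 0, 1], [0.58, 0.203, -0.092, 0, 0, 0, 1], [0.58, 0.203, -0.092, 0, 0, 0, 1], [0.58, 0.203, -0.092, 0, 0, 0, 1], [0.58, 0.203, -0.092, 0, 0, 0, 1], [0.58, 0.203, -0.092, 0, 0, 0, 1]]}}

```text
time: 26.28
tool_pos: [0.4862, -0.1194, 0.0861]
tcp_rot: [-2.067, -2.363, 0.002]
wrist_force: [0.8, -0.5, -0.7]
width: 0.41
```

```bash
python3 go.py 560.7 235.2 100 7.7
```

```text
t 26.28 pos [ 486.2 -119.4   86.1] jawdir 7.64 w 0.41 F [ 0.8 -0.5 -0.7] q1,q6 [-0.29 -0.42]
delta [0.3416, 0.121, -0.0139] [-0.0023, -0.0009, -0.001] rows>= 8.7
```

>>> {"fn": "apply_moves", "kwargs": {"deltas": [[0.341, 0.121, -0.012, 0, 0, 0, 1], [0.341, 0.121, -0.012, 0, 0, 0, 1], [0.341, 0.121, -0.012, 0, 0, 0, 1], [0.341, 0.121, -0.012, 0, 0, 0, 1], [0.341, 0.121, -0.012, 0, 0, 0, 1], [0.341, 0.121, -0.012, 0, 0, 0, 1], [0.341, 0.121, -0.012, 0, 0, 0, 1], [0.341, 0.121, -0.012, 0, 0, 0, 1]]}}

```text
time: 26.95
tool_pos: [0.5546, 0.2068, 0.0969]
tcp_rot: [-2.066, -2.364, 0.003]
wrist_force: [0.4, -0.5, -0.7]
width: 0.41
```

>>> {"fn": "apply_moves", "kwargs": {"deltas": [[0, 0, 0, 0, 0, 0, 1], [0, 0, 0, 0, 0, 0, 1], [0, 0, 0, 0, 0, 0, 1], [0, 0, 0, 0, 0, 0, 1], [0, 0, 0, 0, 0, 0, 1]]}}

```text
time: 27.37
tool_pos: [0.5545, 0.2032, 0.0968]
tcp_rot: [-2.068, -2.362, 0.003]
wrist_force: [-1.2, 0.3, 0.1]
width: 0.405
```

```bash
python3 go.py 560.7 235.2 25 7.7
```

```text
t 27.37 pos [554.5 203.2  96.8] jawdir 7.58 w 0.405 F [-1.2  0.3  0.1] q1,q6 [0.31 0.18]
delta [0.0309, 0.0106, 0.0718] [-0.0033, -0.0004, -0.0021] rows>= 1.9
```

>>> {"fn": "apply_moves", "kwargs": {"deltas": [[0.031, 0.0105, 0, -0.002, 0, -0.002, 1], [0.031, 0.0105, 0.02, -0.002, 0, -0.002, 1], [0.031, 0.0105, 0.05, -0.002, 0, -0.002, 1], [0.031, 0.0105, 0.072, -0.002, 0, -0.002, 1], [0.031, 0.0105, 0.072, -0.002, 0, -0.002, 1], [0.031, 0.0105, 0.072, -0.002, 0, -0.002, 1], [0.031, 0.0105, 0.072, -0.002, 0, -0.002, 1], [0.031, 0.0105, 0.072, -0.002, 0, -0.002, 1]]}}

```text
time: 28.03
tool_pos: [0.5629, 0.2369, 0.0274]
tcp_rot: [2.066, 2.366, 0.006]
wrist_force: [0.7, -0.9, -0.2]
width: 0.412
```

```bash
python3 go.py 560.7 235.2 10.2 7.7
```

```text
t 28.03 pos [562.9 236.9  27.4] jawdir 7.74 w 0.412 F [ 0.7 -0.9 -0.2] q1,q6 [0.36 0.22]
delta [-0.0015, -0.0025, 0.0172] [0.0033, -0.0016, 0.0007] rows>= 0.4
```

>>> {"fn": "apply_moves", "kwargs": {"deltas": [[-0.0005, -0.001, 0.008, 0.001, 0, 0, 1], [-0.0005, -0.001, 0.012, 0.001, 0, 0, 1], [-0.0005, -0.001, 0.013, 0.001, 0, 0, 1], [-0.0005, -0.001, 0.014, 0.001, 0, 0, 1], [-0.0005, -0.001, 0.015, 0.001, 0, 0, 1], [-0.0005, -0.001, 0.016, 0.001, 0, 0, 1], [-0.0005, -0.001, 0.016, 0.001, 0, 0, 1], [-0.0005, -0.001, 0.016, 0.001, 0, 0, 1]]}}

```text
time: 28.7
tool_pos: [0.5602, 0.2364, 0.0102]
tcp_rot: [-2.064, -2.366, 0.001]
wrist_force: [-3.2, -0.6, 5.5]
width: 0.409
```

```bash
python3 go.py 560.7 235.2 10.2 7.7
```

```text
t 28.7 pos [560.2 236.4  10.2] jawdir 7.8 w 0.409 F [-3.2 -0.6  5.5] q1,q6 [0.36 0.22]
delta [-0.0012, 0.0003, -0.0] [-0.0014, -0.0008, 0.0017] rows>= 0.0
```

>>> {"fn": "apply_moves", "kwargs": {"deltas": [[0, 0, 0, 0, 0, 0, 0.3], [0, 0, 0, 0, 0, 0, 0.3], [0, 0, 0, 0, 0, 0, 0.3], [0, 0, -0.03, 0, 0, 0, 0.3], [0, 0, -0.07, 0, 0, 0, 0.3], [0, 0, -0.11, 0, 0, 0, 0.2], [0.05, 0, -0.15, 0, 0, 0, 0.2], [0.25, -0.2, -0.2, 0, 0, 0, 0]]}}

```text
time: 29.37
tool_pos: [0.5319, 0.2966, 0.1614]
tcp_rot: [2.067, 2.359, 0.021]
wrist_force: [1.6, 1.0, 0.6]
width: 0.915
```

>>> {"fn": "apply_moves", "kwargs": {"deltas": [[0.2, -0.2, -0.05, 0, 0, 0, 0], [0.2, -0.2, -0.05, 0, 0, 0, 0], [0.2, -0.2, -0.05, 0, 0, 0, 0], [0.2, -0.2, -0.05, 0, 0, 0, 0], [0.2, -0.2, -0.05, 0, 0, 0, 0], [0.2, -0.2, -0.05, 0, 0, 0, 0], [0.2, -0.2, -0.05, 0, 0, 0, 0], [0.2, -0.2, -0.05, 0, 0, 0, 0]]}}

```text
time: 30.03
tool_pos: [0.2949, 0.4696, 0.2064]
tcp_rot: [-2.056, -2.369, -0.004]
wrist_force: [-0.2, -0.2, -0.0]
width: 0.998
```

Run:
```python
from h import *
i=grab(3);r=np.radians;o=[]
gb=(.6109,-.1364,r(26));gs=(.5737,.141,r(27.5))
L=[pose(SINK,*gb,.016),pose(FAN,*gb,.038),pose(PIN,*gs,.015),DISH+[.5922,.0023,.002],JAR+[.5607,.2352,.002]]
for n in i:
    cv2.imwrite(f"pics/{n}14.png",i[n][:,:,::-1].astype(np.uint8))
    p=proj(n,pose(STRIP,.5922,.0023,r(7.7)));a=p.min(0).astype(int)-6;b=p.max(0).astype(int)+6
    k=800/(b[0]-a[0]);v=cv2.resize(i[n].astype(np.uint8)[a[1]:b[1],a[0]:b[0],::-1],None,fx=k,fy=k,interpolation=cv2.INTER_CUBIC)
    for P in L: cv2.polylines(v,[cv2.convexHull(np.int32((proj(n,P)-a+.5)*k))],1,(0,0,255),1)
    v=v[:, :800];cv2.imwrite(f"pics/f_{n}.png",v[:600]);print(v.shape)
sat=lambda c:np.clip(lum(c),0,185);dk=lambda c:np.minimum(c[...,1],60)
for n in i:
  for nm,sh,g,f,fr in(("dish",DISH,(.5922,.0023,0,.002),sat,2),("jar",JAR,(.5607,.2352,0,.002),sat,2),("pin",PIN,(*gs,.015),dk,3),("fan",FAN,(*gb,.038),dk,3)):
    q,e=fit({n:i[n]},sh,g,f,free=fr,pad=2 if fr==3 else 4);print(nm,n,np.round(q[:2]*1000,1),np.degrees(q[2]).round(1),round(e,3))
```

```text
(332, 800, 3)
(464, 800, 3)
dish top [591.2   2.8] 0.0 0.442
jar top [561.9 234.3] 0.0 0.026
pin top [572.8 141.9] 27.7 0.294
fan top [ 610.3 -133.7] 24.1 0.851
dish side [592.9   4. ] 0.0 0.342
jar side [564.8 237.6] 0.0 0.335
pin side [573.4 141.8] 26.9 0.507
fan side [ 603.1 -137. ] 35.1 0.787
```

View pics/f_side.png

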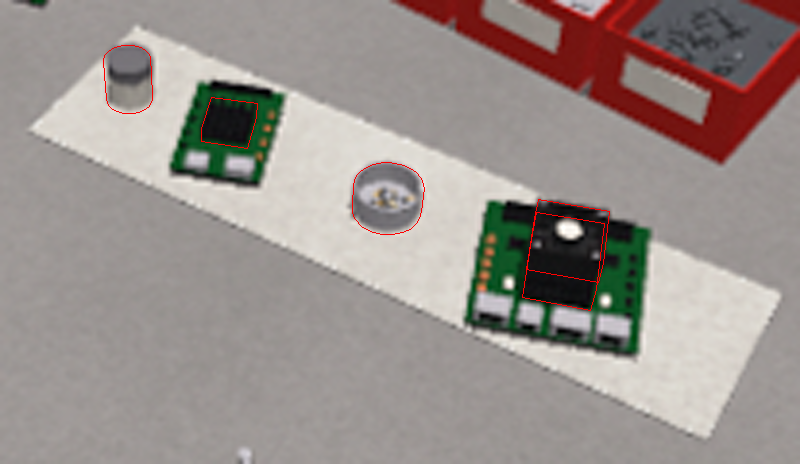

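View pics/f_top.png

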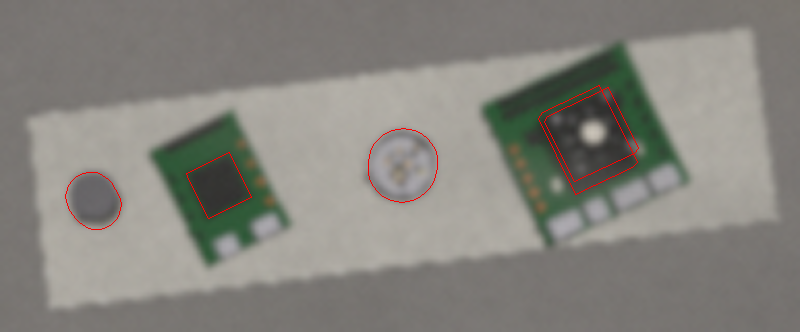

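All five parts sit within their target outlines in both views and the gripper is clear. Settling the arm, then handing in.

>>> {"fn": "apply_moves", "kwargs": {"deltas": [[0, 0, 0, 0, 0, 0, 0], [0, 0, 0, 0, 0, 0, 0], [0, 0, 0, 0, 0, 0, 0], [0, 0, 0, 0, 0, 0, 0]]}}

```text
time: 30.67
tool_pos: [0.2999, 0.465, 0.2044]
tcp_rot: [-2.066, -2.365, 0.001]
wrist_force: [-0.1, 0.4, 0.4]
width: 1.002
```

```bash
python3 -c "
from workcell import job; print(job.finish_job())"
```

```text
the job is handed in; nothing more can be done
None
```

All five parts are in place, set down in the order asked: finned heat sink, fan, pin heat sink, dish and jar. I handed the job in at about 31 s. The pink look-alikes were left alone, and each part was lowered until the wrist felt 5–11 N of contact.

The last top and side pictures show every part within its target outline:
- **Pin heat sink:** within about 1 mm of the chip's centre and about 1° of square.
- **Dish:** within about 2 mm of the strip's middle. That is midway between the board centres; because the boards differ in size, the bare gaps either side of it are not equal.
- **Jar:** the top view puts it within 1.5 mm of target. The side view's looser fit reads 4.8 mm off.
- **Heat sink and fan:** judged by overlay and by the heights at contact. The automatic fits were unreliable because black parts overlap: the fan's side-view fit read 8 mm and 9° off, contradicting the overlay. One top-view fit of the heat sink before the fan went on read within 1 mm and about 1°; its side-view fit failed.

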